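# Unpack manifold blocks and square them up in a row on the measuring plate

## Robot

A 6-joint arm with a two-finger parallel gripper is mounted at the origin on the work surface. World frame = base frame: x ahead of the robot, y to its left, z up, the work surface at z = 0. Lengths are in mm, angles in rad, forces in N, time in s.
With the tool pointing down it reaches from about 350 to 975 mm from the base axis. Payload 7.1 kg.
Tool frame: the origin (TCP) lies midway between the tips of the shut fingers; the grasp point (between the pads) lies 19 mm behind it; z points along the fingers, y is the line along which they close (so a half turn about z gives the same grasp; the last joint's range is limited). The gripper opens to 88 mm and grips with 3 to 60 N. Pads are 20 mm wide; open, the fingers measure 115 mm over their backs; the gripper's body (75 mm by 178 mm) begins 61 mm behind the grasp point.
Start: joints at [1.148, 0.423, 1.63, -0, 1.089, -0.019], TCP at [245.54, 574.73, 222.675] pointing down, gripper open.
Joint ranges: [-3, 3], [-0.9, 2.11], [0.09, 2.58], [-1.31, 4.45], [0.11, 2.69], [-2.54, 2.54]. Speed limits (rad/s): [2.39, 2.39, 3.01, 3.14, 3.14, 3.14].

## Interface

Orientations are given as a rotation vector (axis times angle).
In Python, from workcell import ctrl gives the robot as it stands. The module is installed in compiled form; this text tells all that it offers.
- The arm moves only by the tool apply_moves, never from a script. Its argument "targets" is a list of rows, each a list of 3 entries, a list of its own where there are three numbers: the opening, from -1 (shut) to 1 (fully open), then the shift along the tool's x, y, z normalised to -1 to 1, where 1 is 5 cm, then the turn, a rotation vector about the tool's x, y, z normalised to -1 to 1, where 1 is 90 degrees. In form: [[jaw, [x, y, z], [wx, wy, wz]], ...]. A call has 1 to 8 rows; each row shifts and turns the commanded pose from where the row before left it, along the tool's axes as they then stand; what a row does not reach is not made up. A row lasts 1/8 s, in which the tool goes at most 62.5 mm and 10.7 degrees, less where a joint would pass 70% of its speed; a pose out of reach is approached as far as the arm can. A call with a number of a shift or a turn outside -1 to 1 is refused whole. A call with a gripper value outside its range is refused whole. The fingers move at their own pace and stop on an object; the grip force is fixed at half the most. Time passes only in rows, so rows that do not move let the fingers close. It gives the time, the measured TCP pose, the force, the opening and the grip force at its end, in the units of the state.
- ctrl.get_obs(): the state, without advancing time (a new reading comes with each control period).
- ctrl.get_image(name): name is "scene" or "top"; returns a dict with "pixels" (400x640x3 uint8, blue, green, red), "camera_matrix" (3x3 intrinsics, pixels), "k1" (the pictures are not rectified: a ray, as slopes to the right and down, at radius r is drawn at 1 + k1 r^2 times it, then the intrinsics apply), "view" (4x4, takes a point from world to camera coordinates). Camera axes: x right, y down, z forward; pixel columns grow to the right and rows downward; lengths in mm; the calibration is good to about 2 mm. A picture is of the moment at which its call begins. There is no depth.
- ctrl.close_job(): hands the job in; it is judged then, once.
Trained networks look in the newest picture that a camera, given by its name, has taken for a name from the list of things; names that differ only in an ending like _2 or _b are one class to them, and where a whole thing is asked for, a point or a joint stands for the part that bears it (a point fixed in the world has none). Each returns a list of dicts, best first, with "score" (0 to 1); they miss things now and then, are a little off and sometimes report something else, mostly with a low value. They report only what shows in the picture. A call takes as long as a camera call. They do not tell look-alikes from the thing itself.
- ctrl.masks_of(label, camera): "region" (400x640 bool, what is visible of it) and "bbox" ([left, top, right, bottom] in pixels, round what is visible of it).
- ctrl.pinpoint(label, camera): "xy" ([column, row] in pixels: a listed point, or the origin of a listed thing).
The state is a dict: "t": time; "qpos": joint angles; "qvel": joint speeds; "joint_torque": joint torques, N m; "ee_pos": TCP position; "orientation": TCP orientation; "ft_force": force on the tool from outside, world axes, zero at the start; "moment": the same for the moment, N m; "width": finger opening in mm; "grasp_force": force on a finger pad.
Only numpy, scipy, OpenCV 4.12 (cv2) and the standard library are available. Lean on these libraries where they do the work, as an engineer would, in place of code of your own. Each camera call takes 0.05 s, during which the arm holds its last target. There are 200 camera calls.

## Task

Fold back both long flaps of the white carton and take out every manifold block in it. Set all the blocks, these and the ones already lying skewed on the black loading plate, in one even row: ports up, each centred on a white line, square to the steel stop rail with one small end nudged flush against it, filling the lines one after another from the red-marked end without skipping any. Then fold both flaps of the empty carton shut again; leave the calculator, ring gauge and caliper case where they are.

Things in the scene. Friction and masses are not known exactly. Their poses are not given: they have to be found in the camera images.
- plate: fixed black loading plate, 200 mm (its x) x 350 mm (its y) x 20 mm thick; origin at the centre of its underside, z up. A steel stop rail 15 mm wide stands 25 mm above the plate along its far (+x) edge, its face at x = +85 mm. Four white lines run along x, 80 mm apart, at y = +120, +40, -40, -120 mm. The red-marked end is the +y end
- station1 (a point): point on the plate's top face, on white line 1 counted from the red-marked (+y) end, 40 mm from the rail face: where the origin of a block on this line lies when its end is flush with the rail; axes as the plate's
- station2 (a point): point on the plate's top face, on white line 2 counted from the red-marked (+y) end, 40 mm from the rail face: where the origin of a block on this line lies when its end is flush with the rail; axes as the plate's
- station3 (a point): point on the plate's top face, on white line 3 counted from the red-marked (+y) end, 40 mm from the rail face: where the origin of a block on this line lies when its end is flush with the rail; axes as the plate's
- station4 (a point): point on the plate's top face, on white line 4 counted from the red-marked (+y) end, 40 mm from the rail face: where the origin of a block on this line lies when its end is flush with the rail; axes as the plate's
- block1: aluminium manifold block 80 mm (its x) x 38 mm (its y) x 28 mm high, about 0.23 kg, three brass-rimmed ports on top; looks the same turned half round; origin at the centre of its underside. Starts lying skewed on the plate
- block2: aluminium manifold block 80 mm (its x) x 38 mm (its y) x 28 mm high, about 0.23 kg, three brass-rimmed ports on top; looks the same turned half round; origin at the centre of its underside. Starts lying skewed on the plate
- block3: aluminium manifold block 80 mm (its x) x 38 mm (its y) x 28 mm high, about 0.23 kg, three brass-rimmed ports on top; looks the same turned half round; origin at the centre of its underside. Starts in the carton, its length roughly along the carton's x; may be absent
- block4: aluminium manifold block 80 mm (its x) x 38 mm (its y) x 28 mm high, about 0.23 kg, three brass-rimmed ports on top; looks the same turned half round; origin at the centre of its underside. Starts in the carton, its length roughly along the carton's x; may be absent
- carton: fixed white plastic carton, outside 120 mm (its x) x 240 mm (its y) x 70 mm high, walls 4 mm; inside, a foam pad whose top is 28 mm above the bench (the blocks stand on it). Origin at the centre of its underside, z up. Short end flaps already hang down outside the +-y walls (up to 12 mm out); long flaps hinge on the tops of the -x (near) and +x (far) walls
- flap_near (a joint): angle (rad) of the near (-x side) long flap, a 58 x 234 x 3 mm panel: 0 = shut flat, grows as it swings up and outwards to -x, pi/2 = upright, its crease stops it at 2.3. Light, with a stiff crease: stays where left; under 1 N at its free edge moves it. Starts ajar at 0.8 to 1.15, so the free edges are at least 38 mm apart
- flap_far (a joint): the same for the far (+x side) long flap, which swings up and outwards to +x
- flap_near_hinge (a point): middle of the near flap's hinge line, on the carton's rim at x = -60 mm, y = 0, 70 mm above the carton's underside (the hinge runs along the carton's y)
- flap_far_hinge (a point): middle of the far flap's hinge line, on the carton's rim at x = +60 mm, y = 0, 70 mm above the carton's underside
- flap_near_edge (a point): middle of the near flap's free edge, 58 mm from its hinge
- flap_far_edge (a point): middle of the far flap's free edge, 58 mm from its hinge
- calculator: bystander: desk calculator 85 x 140 x 14 mm, origin at the centre of its underside; leave it alone
- ring_gauge: bystander: steel ring gauge 72 mm across, 22 mm high, origin at the centre of its underside; leave it alone
- caliper_case: bystander: grey caliper case 85 x 260 x 28 mm, origin at the centre of its underside; leave it alone
Things that resemble listed ones, but are neither listed nor needed, are in the scene too. Leave any pink or purple look-alike of the block3 alone.

How it is judged:
By the outcome, as a careful person would: the job done as asked, in the order asked, and still so for the second after the job is handed in, with the robot touching nothing.
Of block3, block4 only 1 to 2 are there at a start; the rules pass over those that are not, and their reading is None.
At some moment in a run one of block1, block2 may be knocked a few centimetres aside while the robot is not near it.
It also fails if it takes over 210 s, if anything falls off the work surface, if the arm or the gripper's body presses on something with over 40 N, if the wrist force passes 120 N, or if a joint passes its speed limit or range.

## Working session

There is one attempt and no reset: what is moved stays moved. The work goes in short steps, Python scripts to look and compute and a tool call to move; the robot and the scene stay as the last step left them, time stands still between calls to the robot, and variables do not carry over. Pictures are saved under pics/ and viewed, at most 14 in all, crops included, and the job is handed in when it is done.

Besides the shell and the picture viewer there is one more tool, called after ">>>" as name(argument=value, ...) on one line, values as JSON. apply_moves: Moves the arm, as the interface text tells. Scaled input: -1 to 1 covers 5 cm each way for a shift and 90 degrees each way for a turn. Its arguments: {"type":"object","properties":{"targets":{"type":"array"}},"required":["targets"]}

```bash
mkdir -p pics
cat > h.py <<'E'
import numpy as np, cv2
from scipy.optimize import least_squares
from scipy.spatial.transform import Rotation as R
from workcell import ctrl
def proj(P,im):
    P=np.atleast_2d(P); V=im['view']; c=P@np.array(V)[:3,:3].T+np.array(V)[:3,3]
    s=c[:,:2]/c[:,2:]; s=s*(1+im['k1']*(s**2).sum(1,keepdims=True))
    K=np.array(im['camera_matrix']); return s@K[:2,:2].T+K[:2,2]
def ray(px,im):
    K=np.array(im['camera_matrix']); d=(np.array(px,float)-K[:2,2])/[K[0,0],K[1,1]]; s=d.copy()
    for _ in range(20): s=d/(1+im['k1']*(s@s))
    V=np.array(im['view']); Rt=V[:3,:3]; return -Rt.T@V[:3,3], Rt.T@np.array([s[0],s[1],1.])
def onz(px,im,z):
    o,d=ray(px,im); return o+d*(z-o[2])/d[2]
def tri(pxs,ims):
    A=[];b=[]
    for p,i in zip(pxs,ims):
        o,d=ray(p,i); d/=np.linalg.norm(d); M=np.eye(3)-np.outer(d,d); A.append(M); b.append(M@o)
    return np.linalg.lstsq(np.vstack(A),np.hstack(b),rcond=None)[0]
E
python3 - <<'E'
from h import *
np.set_printoptions(precision=1,suppress=True)
o=ctrl.get_obs(); print(o)
for n in('scene','top'):
    im=ctrl.get_image(n); cv2.imwrite(f'pics/{n}0.png',im['pixels']); print(n,im['camera_matrix'],im['k1'],im['view'])
    np.save(f'{n}0.npy',im,allow_pickle=True)
    for l in('plate','block1','carton','flap_near','calculator','ring_gauge','caliper_case'):
        for m in ctrl.masks_of(l,n): print(l,round(m['score'],2),m['bbox'])
    for l in('station1','station2','station3','station4','block1','block3','carton','flap_near_hinge','flap_far_hinge','flap_near_edge','flap_far_edge','plate'):
        for m in ctrl.pinpoint(l,n): print(l,round(m['score'],2),m['xy'])
print(ctrl.get_obs()['t'])
E
```

```text
{'t': 0.0, 'qpos': array([ 1.1,  0.4,  1.6, -0. ,  1.1, -0. ]), 'qvel': array([-0.,  0., -0., -0.,  0.,  0.]), 'joint_torque': array([ -0. , -54.5, -27.4,   0.1,   0. ,  -0. ]), 'ee_pos': array([245.3, 574.3, 221.9]), 'orientation': array([-0.6, -3.1,  0. ]), 'ft_force': array([-0.5,  0.9,  0.4]), 'moment': array([ 0. , -0.1, -0. ]), 'grasp_force': 0.0, 'width': 88.06254451672636}
scene [[480.7   0.  319.9]
 [  0.  480.7 202. ]
 [  0.    0.    1. ]] 0.009744441393981843 [[  -0.4    0.9   -0.   197.7]
 [   0.8    0.4   -0.5 -435.3]
 [  -0.5   -0.2   -0.9 1876.2]
 [   0.     0.     0.     1. ]]
plate 0.74 [198.7, 138.5, 316.9, 223.7]
block1 0.77 [368.8, 267.0, 397.5, 293.6]
block1 0.68 [377.7, 168.3, 392.3, 190.2]
block1 0.66 [268.5, 158.6, 289.0, 184.3]
block1 0.64 [344.6, 200.5, 357.0, 213.2]
block1 0.61 [247.9, 153.2, 270.7, 173.9]
block1 0.59 [336.9, 286.8, 365.3, 309.0]
block1 0.53 [375.4, 218.1, 381.3, 225.5]
block1 0.49 [340.3, 156.8, 356.5, 178.8]
carton 0.89 [318.0, 187.9, 402.4, 251.7]
flap_near 0.83 [330.3, 189.3, 400.6, 214.6]
calculator 0.79 [210.9, 227.4, 256.1, 257.6]
ca
[... 2749 characters left out ...]
 199.4]
station4 0.61 [398.4, 200.8]
block1 0.94 [248.4, 122.8]
block1 0.75 [279.7, 205.0]
block1 0.73 [247.3, 203.5]
block1 0.72 [312.0, 279.8]
block1 0.67 [220.9, 157.2]
block1 0.66 [424.2, 237.5]
block1 0.63 [391.7, 227.1]
block1 0.29 [410.3, 217.1]
block3 0.94 [248.4, 122.8]
block3 0.75 [279.7, 205.0]
block3 0.73 [247.3, 203.5]
block3 0.72 [312.0, 279.8]
block3 0.67 [220.9, 157.2]
block3 0.66 [424.2, 237.5]
block3 0.63 [391.7, 227.1]
block3 0.29 [410.3, 217.1]
carton 0.88 [269.4, 208.3]
flap_near_hinge 0.81 [263.6, 229.0]
flap_near_hinge 0.38 [297.7, 140.6]
flap_far_hinge 0.6 [266.5, 183.6]
flap_near_edge 0.93 [260.4, 212.9]
flap_far_edge 0.79 [263.4, 194.1]
plate 0.92 [412.6, 215.3]
2.0
```

Run:
```python
import cv2
a=cv2.imread('pics/top0.png'); cv2.imwrite('pics/top0c.png',cv2.resize(a[100:340,100:500],(800,480),interpolation=cv2.INTER_CUBIC))
a=cv2.imread('pics/scene0.png'); cv2.imwrite('pics/scene0c.png',cv2.resize(a[120:320,190:510],(800,500),interpolation=cv2.INTER_CUBIC))
```

```text
(no output)
```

View pics/top0c.png

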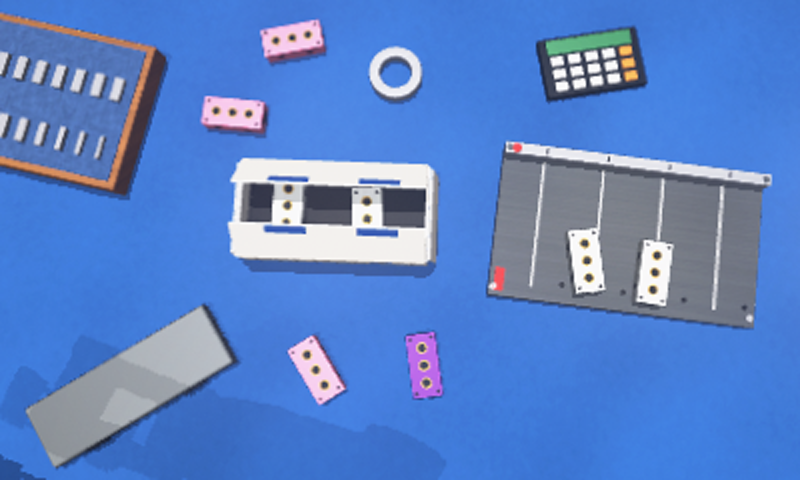

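View pics/scene0c.png

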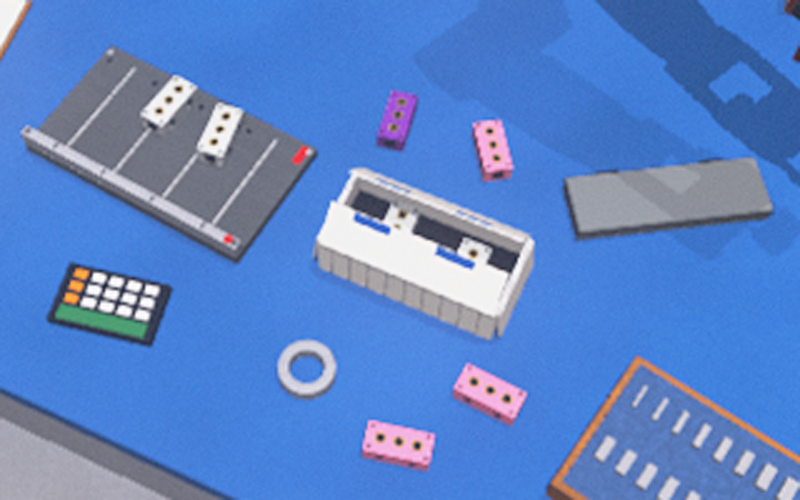

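The top view shows two blocks on the plate, at about (393,231) and (428,236), and two in the carton, at about (244,203) and (283,203). Both flaps are ajar, the red end is at the plate's left, and the look-alikes are pink or purple. Next I'll measure the poses.

```bash
cat >> h.py <<'E'
def fit(edges,p0,ims,zfree=False,rng=5,iters=12):
    """edges: per image list of (A,B) model segments; p=(x,y,yaw,z). ICP to strongest gradient along the normal."""
    gr=[cv2.GaussianBlur(cv2.cvtColor(i['pixels'],cv2.COLOR_BGR2GRAY).astype(np.float32),(0,0),.7) for i in ims]
    def W(p,X): c,s=np.cos(p[2]),np.sin(p[2]); return X@np.array([[c,s,0],[-s,c,0],[0,0,1]])+[p[0],p[1],p[3]]
    p=np.array(p0,float)
    for it in range(iters):
        r_=rng if it<iters//2 else 2.5
        M=[]
        for k,(im,g) in enumerate(zip(ims,gr)):
            for A,B in edges[k]:
                A,B=np.array(A,float),np.array(B,float)
                ab=proj(W(p,np.array([A,B])),im); d=ab[1]-ab[0]; L=np.linalg.norm(d); n=np.array([-d[1],d[0]])/L
                for t in np.linspace(.08,.92,max(6,int(L/2))):
                    q=ab[0]+t*d; s=np.arange(-r_,r_+.01,.25)
                    pts=(q+s[:,None]*n).astype(np.float32)
                    v=cv2.remap(g,pts[:,:1],pts[:,1:],cv2.INTER_LINEAR)[:,0]
                    G=np.abs(np.gradient(v))
                    j=G.argmax()
                    if G[j]<2: continue
                    w=G*(np.abs(s-s[j])<1.2); M.append((k,A+t*(B-A),q+n*(w@s)/w.sum(),n))
        def f(x):
            P=x if zfree else np.r_[x,p[3]]
            return np.hstack([((proj(W(P,np.array([m[1] for m in M if m[0]==k])),im)-np.array([m[2] for m in M if m[0]==k]))*np.array([m[3] for m in M if m[0]==k])).sum(1) for k,im in enumerate(ims)])
        s=least_squares(f,p if zfree else p[:3],loss='soft_l1',f_scale=.5,x_scale=[10,10,.1,10][:4 if zfree else 3])
        p=s.x if zfree else np.r_[s.x,p[3]]
    return p,np.median(np.abs(f(s.x)))
def rect(lx,ly,z): 
    c=[(lx,ly,z),(-lx,ly,z),(-lx,-ly,z),(lx,-ly,z)]; return [(c[i],c[(i+1)%4]) for i in range(4)]
E
cat > m.py <<'E'
from h import *
np.set_printoptions(precision=2,suppress=True)
T=np.load('top0.npy',allow_pickle=True).item();S=np.load('scene0.npy',allow_pickle=True).item()
for i in (T,S): V=np.array(i['view']);print('cam',-V[:3,:3].T@V[:3,3])
a,b=onz((344.5,246.5),T,20)[:2],onz((476.5,263.5),T,20)[:2]
d=a-b; yaw=np.arctan2(-d[0],d[1]); c=(a+b)/2+100*np.array([np.cos(yaw),np.sin(yaw)])
print(a,b,yaw,c)
pe=[((-100,-175,20),(-100,175,20)),((-100,175,20),(60,175,20)),((-100,-175,20),(60,-175,20)),((100,175,45),(100,-175,45)),((85,175,45),(85,-175,45))]
for zf in(False,True):
  for e,i in(([pe,pe],[T,S]),([pe],[T]),([pe],[S])): print('plate',*fit(e,[*c,yaw,0],i,zf))
def blk(px,sx,z,n,w):
    P=onz(px,T,z); P2=onz(sx,S,z); print(n,'guess T,S',P,P2, 'tri',tri([px,sx],[T,S]))
    e=rect(40,19,0)
    for zf in(False,True):
      for es,i in(([e,e],[T,S]),([e],[T])): print(n,*fit(es,[P[0],P[1],w,z],i,zf,rng=4))
blk((100+587/2,100+261/2),(190+219*.4,120+132*.4),48,'bL',yaw+.15)
blk((100+655/2,100+272/2),(190+167*.4,120+101*.4),48,'bR',yaw)
# carton
c0=onz((100+335/2,100+213/2),T,70)
o=[((60,120,70),(60,-120,70)),((-60,120,70),(-60,-120,70)),((60,120,70),(-60,120,70)),((60,-120,70),(-60,-120,70))]
for e,i in(([o,o],[T,S]),([o],[T])):
  print('carton',*fit(e,[*c0[:2],yaw+.05,0],i)); 
print('carton net',onz((269.4,208.3),T,0),onz((357.6,226),S,0),tri([(269.4,208.3),(357.6,226)],[T,S]))
for n,t,s in(('nh',(263.6,229),(366.7,199.4)),('fh',(266.5,183.6),(348.4,230.8)),('ne',(260.4,212.9),(363.3,203.2)),('fe',(263.4,194.1),(370.2,199.9)),('b3',(247.3,203.5),(347.9,214.4)),('b4',(279.7,205),(347.9,214.4)),('b3',(247.3,203.5),(377.7,231)),):
  print(n,tri([t,s],[T,S]),'T70',onz(t,T,70),'T28',onz(t,T,28))
E
python3 m.py
```

```text
cam [ 438.96   66.68 1004.73]
cam [1284.67  416.62 1387.38]
[476.43  -9.32] [ 440.78 -353.64] -0.10317222618865732 [ 558.07 -191.78]
plate [ 557.36 -189.88   -0.1     0.  ] 0.3097652466259927
plate [ 557.58 -191.09   -0.1     0.  ] 0.25834833312483063
plate [ 557.18 -181.9    -0.1     0.  ] 0.11773313528366196
plate [ 559.51 -190.8    -0.1    -9.56] 0.41235787503537014
plate [ 558.7  -191.86   -0.1    -5.71] 0.1494925053146065
plate [ 466.68 -244.3    -0.1  -197.28] 0.27452669391077733
bL guess T,S [ 518.92 -131.1    48.  ] [ 524.83 -125.19   48.  ] tri [ 519.21 -131.38   37.56]
bL [ 520.48 -129.18    0.12   48.  ] 0.20661787449553698
bL [ 520.85 -129.49    0.13   48.  ] 0.15656973829511223
bL [ 520.51 -129.07    0.12   48.33] 0.23148116609215671
bL [ 521.24 -130.45    0.13   43.15] 0.15456027942634754
bR guess T,S [ 507.13 -217.84   48.  ] [ 509.76 -214.31   48.  ] tri [ 507.12 -217.94   43.25]
bR [ 507.3  -216.14   -0.14   48.  ] 0.18878584000722903
bR [ 507.46 -216.42   -0.14   48.  ] 0.13865722113036963
bR [ 507.24 -216.33   -0.14   47.55] 0.1850356288347445
bR [ 507.41 -216.81   -0.15   46.81] 0.11622371138266357
carton [571.81 188.82  -0.01   0.  ] 0.7316238541253437
carton [572.69 196.68  -0.     0.  ] 1.0601598833204866
carton net [573.72 192.14   0.  ] [571.91 191.63   0.  ] [573.32 191.94   2.64]
nh [511.9  193.41  79.17] T70 [512.28 195.43  70.  ] T28 [515.58 201.22  28.  ]
fh [630.33 188.65  65.15] T70 [626.91 193.57  70.  ] T28 [635.36 199.27  28.  ]
ne [548.04 196.57 112.8 ] T70 [552.17 205.3   70.  ] T28 [557.26 211.52  28.  ]
fe [574.8  202.29 176.79] T70 [599.86 200.09  70.  ] T28 [607.09 206.08  28.  ]
b3 [586.12 198.75 112.89] T70 [574.93 239.22  70.  ] T28 [581.04 246.97  28.  ]
b4 [575.7  157.95  57.56] T70 [573.35 158.05  70.  ] T28 [579.39 162.16  28.  ]
b3 [578.33 254.14  26.61] T70 [574.93 239.22  70.  ] T28 [581.04 246.97  28.  ]
```

```bash
cat > ov.py <<'E'
from h import *
T=np.load('top0.npy',allow_pickle=True).item();S=np.load('scene0.npy',allow_pickle=True).item()
pl=fit([[((-100,-175,20),(-100,175,20)),((-100,175,20),(60,175,20)),((-100,-175,20),(60,-175,20)),((100,175,45),(100,-175,45)),((85,175,45),(85,-175,45))]]*2,[557.4,-190,-.1,0],[T,S])[0]
o=[((60,118,70),(60,-118,70)),((-60,118,70),(-60,-118,70))]
best=None
print('plate',pl)
ca=[572.5,191.5,-.03,0]
def tf(p,X): X=np.array(X,float); c,s=np.cos(p[2]),np.sin(p[2]); return X@np.array([[c,s,0],[-s,c,0],[0,0,1]])+[p[0],p[1],p[3]]
out=[]
for im,(x0,y0,w,h) in((T,(200,100,300,180)),(S,(190,125,230,138))):
    k=800/w; a=cv2.resize(im['pixels'][y0:y0+h,x0:x0+w],None,fx=k,fy=k,interpolation=cv2.INTER_CUBIC)
    def ln(P,c):
        q=((proj(P,im)-[x0,y0]+.5)*k*8).astype(np.int32); cv2.polylines(a,[q],False,c,1,cv2.LINE_AA,3)
    for y in(120,40,-40,-120): ln(tf(pl,[(-90,y,20),(80,y,20)]),(0,0,255))
    ln(tf(pl,[(85,175,45),(85,-175,45),(100,-175,45),(100,175,45)]),(0,255,0)); ln(tf(pl,[(85,175,20),(-100,175,20),(-100,-175,20),(85,-175,20)]),(0,255,0))
    for z in(70,0): ln(tf(ca,[(60,120,z),(-60,120,z),(-60,-120,z),(60,-120,z),(60,120,z)]),(0,0,255))
    for p in([520.5,-129.2,.12,48],[507.3,-216.1,-.14,48]): ln(tf(p,[(40,19,0),(-40,19,0),(-40,-19,0),(40,-19,0),(40,19,0)]),(0,0,255))
    out.append(a)
cv2.imwrite('pics/ov1.png',out[0]);cv2.imwrite('pics/ov2.png',out[1])
E
python3 ov.py
```

```text
plate [ 5.57359110e+02 -1.89956400e+02 -1.04223639e-01  0.00000000e+00]
```

View pics/ov1.png

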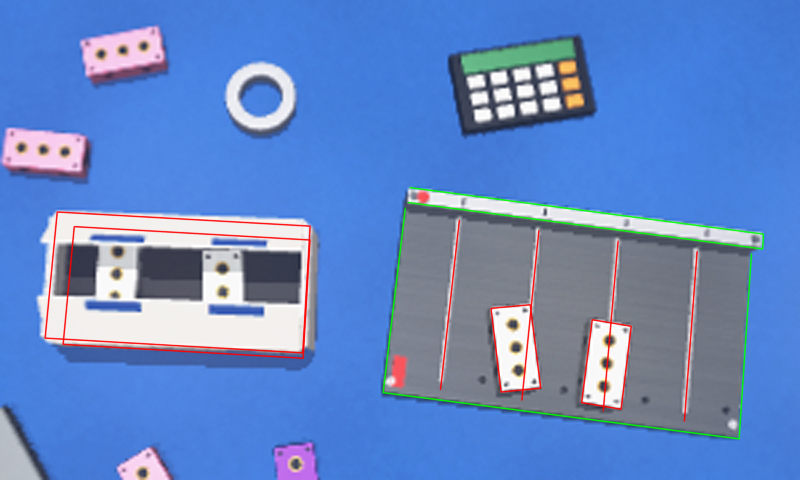

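View pics/ov2.png

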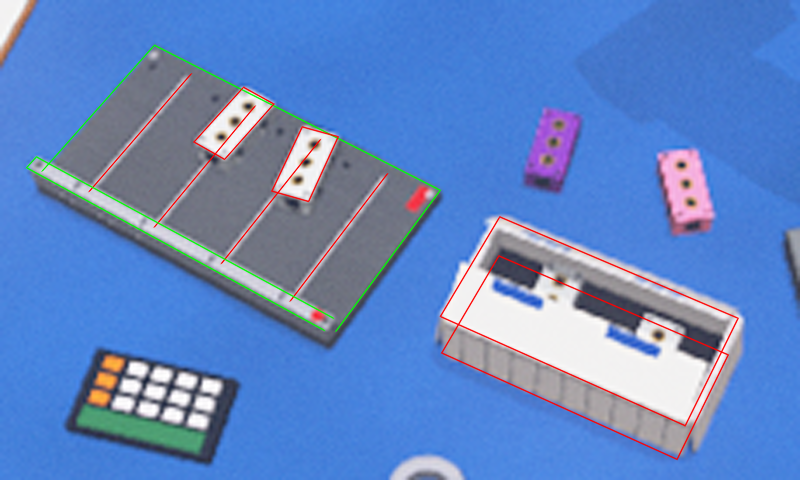

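```bash
cat > plan.py <<'E'
from h import *
PL=np.array([557.4,-189.3,-.104]); CA=np.array([572.5,191.5,-.03])
def w(F,x,y,z,dyaw=0):
    c,s=np.cos(F[2]),np.sin(F[2]); return [F[0]+c*x-s*y,F[1]+s*x+c*y,z,F[2]+dyaw]
def tyaw(o):   # yaw: tool y axis vs world y, tool x opposes frame x
    m=R.from_rotvec(o['orientation']).as_matrix(); return np.arctan2(-m[0,1],m[1,1])
def plan(wps,start=None):
    """wps: [(x,y,z,yaw),jaw,step mm]; prints rows from the measured pose on"""
    o=ctrl.get_obs(); p=np.array([*o['ee_pos'],tyaw(o)]) if start is None else np.array(start,float)
    print('from',p.round(2),'F',o['ft_force'].round(1),'w',round(o['width'],1),'t',round(o['t'],2))
    rows=[]
    for q,jaw,step in wps:
        q=np.array(q); n=int(max(1,np.ceil(np.linalg.norm(q[:3]-p[:3])/step),np.ceil(abs(q[3]-p[3])/np.radians(9.5))))
        for i in range(n):
            f=(q-p)/(n-i); c,s=np.cos(p[3]),np.sin(p[3])
            b=np.array([-(c*f[0]+s*f[1]),-s*f[0]+c*f[1],-f[2]])/50; b=b.round(2)
            tz=round(-f[3]/(np.pi/2),3); rows.append([jaw,[float(v)+0. for v in b],[0,0,tz]])
            b=b*50; p=p+[-(c*b[0]+s*b[1]),-s*b[0]+c*b[1],-b[2],-tz*np.pi/2]
    for i in range(0,len(rows),8): print(str(rows[i:i+8]).replace(' ',''))
    print('end',p.round(2)); return p
E
python3 - <<'E'
from plan import *
c=CA
plan([(w(c,-2,0,200),-1,40),(w(c,-2,0,96),-1,40),(w(c,-74,0,96),-1,14),(w(c,72,0,96),-1,20),(w(c,72,0,96),-1,20)])
E
```

```text
from [ 2.4555e+02  5.7473e+02  2.2268e+02 -4.0000e-01] F [-0.7 -0.6 -0.3] w 87.6 t 2.0
[[-1,[-0.69,-0.35,0.03],[0,0,np.float64(-0.018)]],[-1,[-0.68,-0.36,0.04],[0,0,np.float64(-0.018)]],[-1,[-0.67,-0.38,0.03],[0,0,np.float64(-0.018)]],[-1,[-0.66,-0.4,0.04],[0,0,np.float64(-0.018)]],[-1,[-0.65,-0.42,0.03],[0,0,np.float64(-0.018)]],[-1,[-0.64,-0.44,0.04],[0,0,np.float64(-0.018)]],[-1,[-0.62,-0.46,0.03],[0,0,np.float64(-0.019)]],[-1,[-0.61,-0.48,0.04],[0,0,np.float64(-0.018)]]]
[[-1,[-0.59,-0.49,0.03],[0,0,np.float64(-0.019)]],[-1,[-0.58,-0.51,0.04],[0,0,np.float64(-0.018)]],[-1,[-0.57,-0.53,0.03],[0,0,np.float64(-0.019)]],[-1,[-0.55,-0.54,0.04],[0,0,np.float64(-0.018)]],[-1,[-0.53,-0.56,0.03],[0,0,np.float64(-0.019)]],[-1,[0.0,0.0,0.69],[0,0,np.float64(0.0)]],[-1,[0.0,0.0,0.7],[0,0,np.float64(0.0)]],[-1,[0.0,0.0,0.69],[0,0,np.float64(0.0)]]]
[[-1,[0.24,0.0,0.0],[0,0,np.float64(0.0)]],[-1,[0.24,0.0,0.0],[0,0,np.float64(0.0)]],[-1,[0.24,0.0,0.0],[0,0,np.float64(0.0)]],[-1,[0.24,0.0,0.0],[0,0,np.float64(0.0)]],[-1,[0.24,0.0,0.0],[0,0,np.float64(0.0)]],[-1,[0.24,0.0,0.0],[0,0,np.float64(0.0)]],[-1,[-0.37,0.0,0.0],[0,0,np.float64(0.0)]],[-1,[-0.36,0.0,0.0],[0,0,np.float64(0.0)]]]
[[-1,[-0.37,0.0,0.0],[0,0,np.float64(0.0)]],[-1,[-0.36,0.0,0.0],[0,0,np.float64(0.0)]],[-1,[-0.37,0.0,0.0],[0,0,np.float64(0.0)]],[-1,[-0.36,0.0,0.0],[0,0,np.float64(0.0)]],[-1,[-0.37,0.0,0.0],[0,0,np.float64(0.0)]],[-1,[-0.36,0.0,0.0],[0,0,np.float64(0.0)]],[-1,[0.0,0.0,0.0],[0,0,np.float64(0.0)]]]
end [ 6.4433e+02  1.8954e+02  9.6180e+01 -3.0000e-02]
```

>>> apply_moves(targets=[[-1,[-0.69,-0.35,0.03],[0,0,-0.018]],[-1,[-0.68,-0.36,0.04],[0,0,-0.018]],[-1,[-0.67,-0.38,0.03],[0,0,-0.018]],[-1,[-0.66,-0.4,0.04],[0,0,-0.018]],[-1,[-0.65,-0.42,0.03],[0,0,-0.018]],[-1,[-0.64,-0.44,0.04],[0,0,-0.018]],[-1,[-0.62,-0.46,0.03],[0,0,-0.019]],[-1,[-0.61,-0.48,0.04],[0,0,-0.018]]])

```text
t: 3.0
ee_pos: [446.5, 338.1, 208.8]
orientation: [0.275, 3.129, 0.0]
ft_force: [0.5, -0.2, -0.7]
width: 11.4
grasp_force: 0.0
```

>>> apply_moves(targets=[[-1,[-0.59,-0.49,0.03],[0,0,-0.019]],[-1,[-0.58,-0.51,0.04],[0,0,-0.018]],[-1,[-0.57,-0.53,0.03],[0,0,-0.019]],[-1,[-0.55,-0.54,0.04],[0,0,-0.018]],[-1,[-0.53,-0.56,0.03],[0,0,-0.019]],[-1,[0,0,0],[0,0,0]],[-1,[0,0,0],[0,0,0]]])

```text
t: 3.88
ee_pos: [570.0, 191.9, 200.1]
orientation: [-0.048, -3.141, -0.0]
ft_force: [-0.2, 0.8, 0.2]
width: 0.6
grasp_force: 0.0
```

```bash
sed -i 's/tz=round(-f\[3\]\/(np.pi\/2),3)/tz=float(round(-f[3]\/(np.pi\/2),3))+0./' plan.py
python3 - <<'E'
from plan import *
c=CA
plan([(w(c,-2,0,96),-1,40),(w(c,-74,0,96),-1,14),(w(c,72,0,96),-1,20)])
E
```

```text
from [ 5.6998e+02  1.9191e+02  2.0008e+02 -3.0000e-02] F [-0.2  0.8  0.2] w 0.6 t 3.88
[[-1,[0.0,0.0,0.69],[0,0,0.0]],[-1,[-0.01,0.0,0.7],[0,0,0.0]],[-1,[0.0,-0.01,0.69],[0,0,0.0]],[-1,[0.24,0.0,0.0],[0,0,0.0]],[-1,[0.24,0.0,0.0],[0,0,0.0]],[-1,[0.24,0.0,0.0],[0,0,0.0]],[-1,[0.24,0.0,0.0],[0,0,0.0]],[-1,[0.24,0.0,0.0],[0,0,0.0]]]
[[-1,[0.24,0.0,0.0],[0,0,0.0]],[-1,[-0.37,0.0,0.0],[0,0,0.0]],[-1,[-0.36,0.0,0.0],[0,0,0.0]],[-1,[-0.37,0.0,0.0],[0,0,0.0]],[-1,[-0.36,0.0,0.0],[0,0,0.0]],[-1,[-0.37,0.0,0.0],[0,0,0.0]],[-1,[-0.36,0.0,0.0],[0,0,0.0]],[-1,[-0.37,0.0,0.0],[0,0,0.0]]]
[[-1,[-0.36,0.0,0.0],[0,0,0.0]]]
end [ 6.4443e+02  1.8911e+02  9.6080e+01 -3.0000e-02]
```

>>> apply_moves(targets=[[-1,[0,0,0.7],[0,0,0]],[-1,[0,0,0.7],[0,0,0]],[-1,[0,0,0.68],[0,0,0]],[-1,[0.24,0,0],[0,0,0]],[-1,[0.24,0,0],[0,0,0]],[-1,[0.24,0,0],[0,0,0]],[-1,[0.24,0,0],[0,0,0]],[-1,[0.24,0,0],[0,0,0]]])

```text
t: 4.88
ee_pos: [509.9, 193.7, 96.8]
orientation: [0.047, 3.14, 0.001]
ft_force: [1.4, 0.1, -0.5]
width: 0.5
grasp_force: 0.6
```

>>> apply_moves(targets=[[-1,[0.24,0,0],[0,0,0]],[-1,[0,0,0],[0,0,0]],[-1,[-0.36,0,0],[0,0,0]],[-1,[-0.36,0,0],[0,0,0]],[-1,[-0.36,0,0],[0,0,0]],[-1,[-0.36,0,0],[0,0,0]],[-1,[-0.36,0,0],[0,0,0]],[-1,[-0.36,0,0],[0,0,0]]])

```text
t: 5.88
ee_pos: [607.3, 190.3, 95.5]
orientation: [-0.048, -3.14, 0.0]
ft_force: [-1.4, 0.3, 1.4]
width: 0.4
grasp_force: 0.5
```

>>> apply_moves(targets=[[-1,[-0.36,0,0],[0,0,0]],[-1,[-0.36,0,0],[0,0,0]],[-1,[-0.04,0,0],[0,0,0]],[-1,[0,0,0],[0,0,0]],[-1,[0.3,0,-0.3],[0,0,0]],[-1,[0.3,0,-0.8],[0,0,0]],[-1,[0,-0.6,-0.8],[0,0,0]],[-1,[0,-0.9,0],[0,0,0]]])

```text
t: 6.88
ee_pos: [614.1, 116.0, 195.8]
orientation: [0.044, 3.134, 0.002]
ft_force: [0.1, -0.4, 0.4]
width: 0.3
grasp_force: 0.0
```

>>> apply_moves(targets=[[0.4,[0.3,-0.9,0],[0,0,0]],[0.4,[0.3,-0.9,0],[0,0,0]],[0.4,[0.3,-0.9,0],[0,0,0]],[0.4,[0,-0.5,0],[0,0,0]],[0.4,[0,0,0],[0,0,0]]])

```text
t: 7.5
ee_pos: [562.2, -44.5, 192.1]
orientation: [0.051, 3.14, -0.0]
ft_force: [-0.2, -0.2, 1.0]
width: 46.9
grasp_force: 0.0
```

Run:
```python
from h import *
for n in('scene','top'):
    im=ctrl.get_image(n); np.save(f'{n}1.npy',im,allow_pickle=True)
T=np.load('top1.npy',allow_pickle=True).item();S=np.load('scene1.npy',allow_pickle=True).item()
a=cv2.resize(T['pixels'][130:270,190:350],(640,560)[:2] if 0 else (400,350),interpolation=cv2.INTER_CUBIC)
b=cv2.resize(S['pixels'][165:270,300:420],(400,350),interpolation=cv2.INTER_CUBIC)
cv2.imwrite('pics/c1.png',np.hstack([a,b]))
print(ctrl.get_obs()['ee_pos'])
```

```text
[562.43797603 -42.86232828 191.73507533]
```

View pics/c1.png

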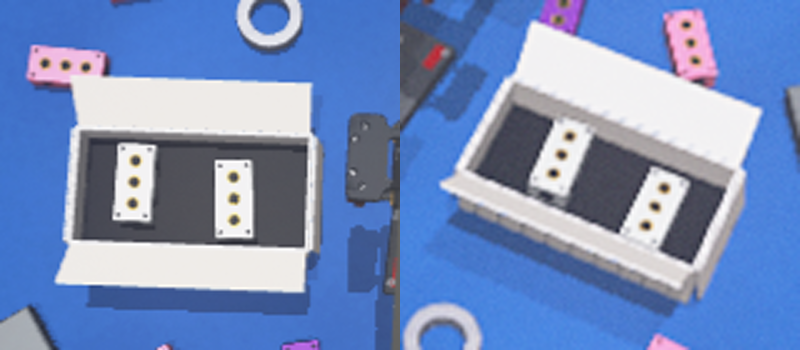

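```bash
cat > f.py <<'E'
from h import *
np.set_printoptions(precision=3,suppress=True)
def blocks(T,S,guess,zt):
    out=[]
    for px,sx,yw in guess:
        P=onz(px,T,zt); e=rect(40,19,0)
        a,ra=fit([e,e],[P[0],P[1],yw,zt],[T,S],False,rng=4); z,rz=fit([e,e],[P[0],P[1],yw,zt],[T,S],True,rng=4)
        t,rt=fit([e],[P[0],P[1],yw,zt],[T],False,rng=4)
        print('TS',a,round(ra,2),'z',z,round(rz,2),'T',t,round(rt,2)); out.append(a)
    return out
E
python3 - <<'E'
from f import *
T=np.load('top1.npy',allow_pickle=True).item();S=np.load('scene1.npy',allow_pickle=True).item()
blocks(T,S,[((244,202.8),(376.5,226.8),0),((283.6,209.6),(348.6,211.5),0)],56)
for a,b in(((244,202.8),(376.5,226.8)),((283.6,209.6),(348.6,211.5))): print(tri([a,b],[T,S]))
o=[((56,116,70),(56,-116,70)),((-56,116,70),(-56,-116,70))]
# inner pad rectangle / rim
print(fit([[((60,-110,70),(60,110,70)),((-60,-110,70),(-60,110,70)),((52,-120,70),(-52,-120,70)),((52,120,70),(-52,120,70))]]*2,[572.5,191.5,-.03,0],[T,S],rng=3))
E
python3 - <<'E'
from plan import *
E
```

```text
TS [579.181 252.735  -0.018  56.   ] 0.24 z [579.26 252.88  -0.02  55.1 ] 0.27 T [579.555 252.213  -0.02   56.   ] 0.16
TS [564.323 150.775   0.047  56.   ] 0.26 z [562.763 150.946   0.048  50.206] 0.21 T [561.258 150.444   0.043  56.   ] 0.11
[577.952 252.879  53.647]
[563.569 151.353  52.131]
(array([573.223, 190.358,  -0.029,   0.   ]), np.float64(1.4491409645813778))
```

Run:
```python
from plan import *
A=(579.3,252.5)
plan([((*A,185,-.02),.4,48),((*A,31.5,-.02),.4,40)])
```

```text
from [ 5.6244e+02 -4.2860e+01  1.9174e+02 -3.0000e-02] F [-0.4  0.8  0.1] w 54.9 t 7.6
[[0.4,[-0.02,0.84,0.02],[0,0,-0.001]],[0.4,[-0.02,0.85,0.02],[0,0,-0.001]],[0.4,[-0.03,0.84,0.02],[0,0,-0.001]],[0.4,[-0.03,0.85,0.02],[0,0,-0.001]],[0.4,[-0.03,0.84,0.02],[0,0,-0.001]],[0.4,[-0.03,0.85,0.02],[0,0,-0.001]],[0.4,[-0.02,0.84,0.01],[0,0,-0.001]],[0.4,[0.0,0.0,0.77],[0,0,0.0]]]
[[0.4,[0.0,0.0,0.77],[0,0,0.0]],[0.4,[0.0,0.0,0.77],[0,0,0.0]],[0.4,[0.0,0.0,0.76],[0,0,0.0]]]
end [ 5.7911e+02  2.5230e+02  3.1740e+01 -2.0000e-02]
```

>>> apply_moves(targets=[[0.4,[-0.02,0.84,0.02],[0,0,-0.001]],[0.4,[-0.02,0.85,0.02],[0,0,-0.001]],[0.4,[-0.03,0.84,0.02],[0,0,-0.001]],[0.4,[-0.03,0.85,0.02],[0,0,-0.001]],[0.4,[-0.03,0.84,0.02],[0,0,-0.001]],[0.4,[-0.03,0.85,0.02],[0,0,-0.001]],[0.4,[-0.02,0.84,0.01],[0,0,-0.001]],[0.4,[0,0,0.77],[0,0,0]]])

```text
t: 8.6
ee_pos: [580.6, 257.6, 148.7]
orientation: [0.022, 3.135, 0.006]
ft_force: [-0.4, -0.7, -0.1]
width: 61.4
grasp_force: 0.0
```

>>> apply_moves(targets=[[0.4,[0,0,0.77],[0,0,0]],[0.4,[0,0,0.4],[0,0,0]],[0.4,[0,0,0],[0,0,0]]])

```text
t: 8.98
ee_pos: [577.7, 252.4, 86.5]
orientation: [-0.029, -3.139, 0.002]
ft_force: [0.3, -0.1, 0.2]
width: 61.5
grasp_force: 0.0
```

Run:
```python
from plan import *
A=(579.3,252.5)
plan([((*A,31.5,-.02),.4,40)])
```

```text
from [ 5.7769e+02  2.5240e+02  8.6450e+01 -2.0000e-02] F [ 0.3 -0.1  0.2] w 61.5 t 8.97
[[0.4,[-0.02,0.0,0.55],[0,0,0.001]],[0.4,[-0.01,0.0,0.55],[0,0,0.0]]]
end [ 5.7919e+02  2.5237e+02  3.1450e+01 -2.0000e-02]
```

>>> apply_moves(targets=[[0.4,[-0.02,0,0.6],[0,0,0]],[0.4,[0,0,0.5],[0,0,0]],[0.4,[0,0,0],[0,0,0]],[-1,[0,0,0],[0,0,0]],[-1,[0,0,0],[0,0,0]],[-1,[0,0,0],[0,0,0]],[-1,[0,0,0],[0,0,0]]])

```text
t: 9.85
ee_pos: [580.6, 252.5, 34.0]
orientation: [0.03, 3.14, 0.001]
ft_force: [-1.1, 0.9, 6.7]
width: 37.9
grasp_force: 30.0
```

>>> apply_moves(targets=[[-1,[0,0,-0.3],[0,0,0]],[-1,[0,0,-0.8],[0,0,0]],[-1,[0,0,-0.9],[0,0,0]],[-1,[0,0,-0.9],[0,0,0]],[-1,[0,0,0],[0,0,0]]])

```text
t: 10.48
ee_pos: [582.0, 252.9, 182.4]
orientation: [0.03, 3.134, 0.005]
ft_force: [-0.2, 0.3, -2.4]
width: 38.0
grasp_force: 30.0
```

Run:
```python
from plan import *
plan([(w(PL,33,120,150),-1,45),(w(PL,33,120,60),-1,45)])
```

```text
from [ 5.8198e+02  2.5293e+02  1.8236e+02 -2.0000e-02] F [-0.2  0.3 -2.4] w 38.0 t 10.47
[[-1,[-0.07,-0.81,0.08],[0,0,0.007]],[-1,[-0.08,-0.81,0.08],[0,0,0.007]],[-1,[-0.08,-0.81,0.08],[0,0,0.007]],[-1,[-0.09,-0.81,0.08],[0,0,0.007]],[-1,[-0.1,-0.81,0.08],[0,0,0.007]],[-1,[-0.11,-0.81,0.08],[0,0,0.006]],[-1,[-0.12,-0.82,0.08],[0,0,0.007]],[-1,[-0.14,-0.81,0.09],[0,0,0.006]]]
[[-1,[0.0,0.0,0.9],[0,0,0.0]],[-1,[0.0,0.0,0.9],[0,0,0.0]]]
end [ 6.0287e+02 -7.3410e+01  5.9860e+01 -1.0000e-01]
```

>>> apply_moves(targets=[[-1,[-0.07,-0.81,0.08],[0,0,0.007]],[-1,[-0.08,-0.81,0.08],[0,0,0.007]],[-1,[-0.08,-0.81,0.08],[0,0,0.007]],[-1,[-0.09,-0.81,0.08],[0,0,0.007]],[-1,[-0.1,-0.81,0.08],[0,0,0.007]],[-1,[-0.11,-0.81,0.08],[0,0,0.006]],[-1,[-0.12,-0.82,0.08],[0,0,0.007]],[-1,[-0.14,-0.81,0.09],[0,0,0.006]]])

```text
t: 11.48
ee_pos: [599.5, -75.5, 143.8]
orientation: [-0.163, -3.135, -0.0]
ft_force: [0.7, -0.8, -2.4]
width: 37.7
grasp_force: 30.0
```

>>> apply_moves(targets=[[-1,[0,0,0.9],[0,0,0]],[-1,[0,0,0.9],[0,0,0]],[-1,[0,0,0],[0,0,0]],[-1,[0,0,0],[0,0,0]]])

```text
t: 11.98
ee_pos: [600.9, -74.2, 55.8]
orientation: [0.163, 3.137, -0.0]
ft_force: [0.5, -0.3, -2.0]
width: 37.8
grasp_force: 30.0
```

Run:
```python
from plan import *
from f import *
p=plan([(w(PL,33,120,30),-1,45)])
o=ctrl.get_obs(); p=np.array([*o['ee_pos'],tyaw(o)])
for n in('top','scene'): np.save(n+'2.npy',ctrl.get_image(n),allow_pickle=True)
T=np.load('top2.npy',allow_pickle=True).item();S=np.load('scene2.npy',allow_pickle=True).item()
print(w(PL,33,120,30))
blocks(T,S,[((proj([520.5,-129.2,48],T)[0]),0,.12),((proj([507.3,-216.1,48],T)[0]),0,-.14)],48)
# white line offsets along plate y, top image, seen where free
g=cv2.cvtColor(T['pixels'],cv2.COLOR_BGR2GRAY).astype(np.float32)
for im,nm in((np.load('top0.npy',allow_pickle=True).item(),'T'),(np.load('scene0.npy',allow_pickle=True).item(),'S')):
  g=cv2.cvtColor(im['pixels'],cv2.COLOR_BGR2GRAY).astype(np.float32)
  for y,x0,x1 in((120,-70,70),(40,30,70),(-40,20,70),(-120,-70,70)):
    r=[]
    for x in np.linspace(x0,x1,30):
        s=np.arange(-6,6.1,.25); q=proj(np.array([w(PL,x,y+d,20)[:3] for d in s]),im).astype(np.float32)
        v=cv2.remap(g,q[:,:1],q[:,1:],cv2.INTER_CUBIC)[:,0]; v=np.clip(v-np.percentile(v,50),0,None); r.append((v@s)/v.sum())
    print(nm,y,np.polyfit(np.linspace(x0,x1,30),r,1),np.mean(r))
```

```text
from [600.94 -74.18  55.81  -0.1 ] F [ 0.5 -0.3 -2. ] w 37.8 t 11.97
[[-1,[-0.03,0.02,0.52],[0,0,0.0]]]
end [602.54 -73.34  29.81  -0.1 ]
[np.float64(602.6792116809658), np.float64(-73.37419187449977), 30, np.float64(-0.104)]Traceback (most recent call last):
  File "<stdin>", line 8, in <module>
  File "f.py", line 8, in blocks
    t,rt=fit([e],[P[0],P[1],yw,zt],[T],False,rng=4)
         ~~~^^^^^^^^^^^^^^^^^^^^^^^^^^^^^^^^^^^^^^^
  File "h.py", line 43, in fit
    s=least_squares(f,p if zfree else p[:3],loss='soft_l1',f_scale=.5,x_scale=[10,10,.1,10][:4 if zfree else 3])
    return func(*args, **kwargs)
    vector_fun = VectorFunction(
        fun_wrapped,
    ...<6 lines>...
        workers=workers
    )
    self._update_fun()
    ~~~~~~~~~~~~~~~~^^
    self.f = self.fun_wrapped(xp_copy(self.x))
             ~~~~~~~~~~~~~~~~^^^^^^^^^^^^^^^^^
    return np.atleast_1d(self.fun(x))
                         ~~~~~~~~^^^
    return self.f(x, *self.args, **self.kwargs)
           ~~~~~~^^^^^^^^^^^^^^^^^^^^^^^^^^^^^^
  File "h.py", line 42, in f
    return np.hstack([((proj(W(P,np.array([m[1] for m in M if m[0]==k])),im)-np.array([m[2] for m in M if m[0]==k]))*np.array([m[3] for m in M if m[0]==k])).sum(1) for k,im in enumerate(ims)])
                             ~^^^^^^^^^^^^^^^^^^^^^^^^^^^^^^^^^^^^^^^^^^
  File "h.py", line 23, in W
    def W(p,X): c,s=np.cos(p[2]),np.sin(p[2]); return X@np.array([[c,s,0],[-s,c,0],[0,0,1]])+[p[0],p[1],p[3]]
                                                      ~^~~~~~~~~~~~~~~~~~~~~~~~~~~~~~~~~~~~~
ValueError: matmul: Input operand 1 has a mismatch in its core dimension 0, with gufunc signature (n?,k),(k,m?)->(n?,m?) (size 3 is different from 0)
```

```bash
cat > lines.py <<'E'
from plan import *
def lines(im,nm,sp=((120,-70,70),(40,35,70),(-40,20,70),(-120,-70,70))):
  g=cv2.cvtColor(im['pixels'],cv2.COLOR_BGR2GRAY).astype(np.float32)
  for y,x0,x1 in sp:
    X=np.linspace(x0,x1,30); r=[]
    for x in X:
        s=np.arange(-6,6.1,.25); q=proj(np.array([w(PL,x,y+d,20)[:3] for d in s]),im).astype(np.float32)
        v=cv2.remap(g,q[:,:1],q[:,1:],cv2.INTER_CUBIC)[:,0]; v=np.clip(v-np.percentile(v,50),0,None)
        v=v*(np.abs(s-s[v.argmax()])<3); r.append((v@s)/v.sum())
    print(nm,y,'slope %.4f mean %.2f'%(np.polyfit(X,r,1)[0],np.median(r)))
if __name__=='__main__':
  lines(np.load('top0.npy',allow_pickle=True).item(),'T'); lines(np.load('scene0.npy',allow_pickle=True).item(),'S')
E
python3 lines.py
```

```text
T 120 slope 0.0010 mean -0.65
T 40 slope -0.0062 mean -0.66
T -40 slope 0.0052 mean -0.93
T -120 slope 0.0008 mean -0.76
S 120 slope 0.0029 mean 0.04
S 40 slope 0.0089 mean 0.17
S -40 slope -0.0000 mean 0.06
S -120 slope 0.0021 mean 0.02
```

>>> apply_moves(targets=[[-1,[-0.02,0.02,0.4],[0,0,0]],[-1,[0,0,0.15],[0,0,0]],[-1,[0,0,0],[0,0,0]]])

```text
t: 12.45
ee_pos: [601.3, -73.3, 26.9]
orientation: [-0.163, -3.136, -0.0]
ft_force: [-1.8, -0.4, -2.6]
width: 37.7
grasp_force: 30.0
```

>>> apply_moves(targets=[[-1,[0,0,0.02],[0,0,0]],[-1,[0,0,0],[0,0,0]]])

```text
t: 12.7
ee_pos: [601.8, -73.4, 26.8]
orientation: [0.163, 3.137, -0.0]
ft_force: [0.8, 0.0, -2.1]
width: 37.5
grasp_force: 30.0
```

>>> apply_moves(targets=[[-1,[0,0,0.02],[0,0,0]],[-1,[0,0,0],[0,0,0]]])

```text
t: 12.95
ee_pos: [601.9, -73.4, 26.0]
orientation: [0.163, 3.137, -0.0]
ft_force: [-1.3, 1.0, 1.8]
width: 37.8
grasp_force: 30.0
```

```bash
sed -i 's/-189.3,-.104/-189.6,-.103/' plan.py
cat >> plan.py <<'E'
def inpl(F=PL):
    o=ctrl.get_obs(); d=o['ee_pos'][:2]-F[:2]; c,s=np.cos(F[2]),np.sin(F[2])
    print('plate xy',round(c*d[0]+s*d[1],2),round(-s*d[0]+c*d[1],2),'z',round(o['ee_pos'][2],2),'dyaw',round(tyaw(o)-F[2],4),'F',o['ft_force'].round(1),'t',round(o['t'],2))
E
python3 -c "from plan import *;inpl()"
```

```text
plate xy 32.32 120.16 z 26.02 dyaw -0.0008 F [-1.3  1.   1.8] t 12.95
```

>>> apply_moves(targets=[[-1,[-0.1,0,0],[0,0,0]],[-1,[-0.04,0,0],[0,0,0]],[-1,[0,0,0],[0,0,0]]])

```text
t: 13.32
ee_pos: [608.5, -74.1, 26.0]
orientation: [-0.163, -3.137, 0.0]
ft_force: [-3.3, -0.4, 5.1]
width: 37.7
grasp_force: 30.0
```

```bash
python3 -c "from plan import *;inpl()"
```

```text
plate xy 39.0 120.13 z 26.02 dyaw -0.0007 F [-3.3 -0.4  5.1] t 13.32
```

>>> apply_moves(targets=[[-1,[-0.06,0,0],[0,0,0]],[-1,[0,0,0],[0,0,0]]])

```text
t: 13.58
ee_pos: [611.4, -74.4, 26.0]
orientation: [-0.163, -3.137, -0.0]
ft_force: [-4.9, 0.5, 7.0]
width: 37.8
grasp_force: 30.0
```

>>> apply_moves(targets=[[-1,[-0.03,0,0],[0,0,0]],[-1,[0,0,0],[0,0,0]]])

```text
t: 13.82
ee_pos: [612.0, -74.4, 26.0]
orientation: [-0.163, -3.135, -0.0]
ft_force: [-6.8, -0.1, 8.6]
width: 38.0
grasp_force: 30.0
```

```bash
python3 -c "from plan import *;inpl()"
```

```text
plate xy 42.5 120.17 z 26.05 dyaw -0.0008 F [-6.8 -0.1  8.6] t 13.82
```

>>> apply_moves(targets=[[-1,[-0.03,0,-0.01],[0,0,0]],[-1,[0,0,0],[0,0,0]]])

```text
t: 14.08
ee_pos: [615.2, -74.8, 26.0]
orientation: [0.163, 3.136, -0.0]
ft_force: [0.8, 0.5, -0.9]
width: 38.0
grasp_force: 30.0
```

>>> apply_moves(targets=[[-1,[-0.03,0,0],[0,0,0]],[-1,[0,0,0],[0,0,0]]])

```text
t: 14.32
ee_pos: [615.3, -74.8, 26.1]
orientation: [-0.163, -3.135, -0.0]
ft_force: [-5.1, 0.3, 3.5]
width: 37.5
grasp_force: 30.0
```

```bash
python3 -c "from plan import *;inpl()"
```

```text
plate xy 45.79 120.12 z 26.06 dyaw -0.0008 F [-5.1  0.3  3.5] t 14.32
```

>>> apply_moves(targets=[[-1,[-0.03,0,0],[0,0,0]],[-1,[0,0,0],[0,0,0]]])

```text
t: 14.58
ee_pos: [615.3, -74.8, 26.0]
orientation: [-0.162, -3.132, -0.0]
ft_force: [-9.1, 0.5, 8.3]
width: 38.0
grasp_force: 30.0
```

>>> apply_moves(targets=[[-1,[-0.04,0,0],[0,0,0]],[-1,[0,0,0],[0,0,0]]])

```text
t: 14.82
ee_pos: [615.5, -74.8, 25.9]
orientation: [-0.162, -3.129, -0.001]
ft_force: [-15.6, 1.3, 13.1]
width: 37.7
grasp_force: 30.0
```

```bash
python3 -c "from plan import *;inpl()"
```

```text
plate xy 45.97 120.16 z 25.92 dyaw -0.0005 F [-15.6   1.3  13.1] t 14.82
```

>>> apply_moves(targets=[[-1,[0.08,0,-0.02],[0,0,0]],[-1,[0,0,0],[0,0,0]],[0.2,[0,0,0],[0,0,0]],[0.2,[0,0,0],[0,0,0]],[0.2,[0,0,0],[0,0,0]],[0.2,[0,0,-0.2],[0,0,0]],[0.2,[0,0,-0.6],[0,0,0]],[0.2,[0,0,-0.9],[0,0,0]]])

```text
t: 15.82
ee_pos: [614.9, -74.7, 112.5]
orientation: [-0.163, -3.135, -0.0]
ft_force: [0.9, 0.0, 0.1]
width: 52.5
grasp_force: 0.0
```

>>> apply_moves(targets=[[0.2,[0,0,-0.9],[0,0,0]],[0.4,[0,0.9,-0.4],[0,0,0]],[0.4,[0,0.9,0],[0,0,0]],[0.4,[0,0.9,0],[0,0,0]],[0.4,[0,0.9,0],[0,0,0]],[0.4,[0,0,0],[0,0,0]]])

```text
t: 16.58
ee_pos: [634.6, 107.1, 178.0]
orientation: [0.157, 3.136, 0.001]
ft_force: [0.2, 0.1, -1.0]
width: 61.6
grasp_force: 0.0
```

```bash
cat > chk.py <<'E'
from plan import *; from f import *; import sys
def look(n):
    for c in('top','scene'): np.save(f'{c}{n}.npy',ctrl.get_image(c),allow_pickle=True)
    return [np.load(f'{c}{n}.npy',allow_pickle=True).item() for c in('top','scene')]
def at(T,S,x,y,yw=0,zt=48,F=PL):
    for ims in([T,S],[T],[S]):
        e=rect(40,19,0); p,r=fit([e]*len(ims),[x,y,yw,zt],ims,False,rng=4)
        d=p[:2]-F[:2]; c,s=np.cos(F[2]),np.sin(F[2])
        print('  world',p[:3],'in F',round(c*d[0]+s*d[1],1),round(-s*d[0]+c*d[1],1),round(p[2]-F[2],3),'res',round(r,2))
E
python3 - <<'E'
from chk import *
T,S=look(3)
for p in(w(PL,45,120,48),[520.5,-129.2,48,.12],[507.3,-216.1,48,-.14]): at(T,S,p[0],p[1],p[3])
plan([((562,150.6,185,.045),.4,48),((562,150.6,31.5,.045),.4,40)])
E
```

```text
world [613.389 -74.707  -0.101] in F 43.9 120.0 0.002 res 0.26
  world [613.951 -75.126  -0.102] in F 44.5 119.7 0.001 res 0.19
  world [629.428 -75.616  -0.115] in F 59.9 120.8 -0.012 res 0.16
  world [ 520.5   -129.193    0.125] in F -42.9 56.3 0.228 res 0.23
  world [ 520.856 -129.438    0.127] in F -42.5 56.1 0.23 res 0.16
  world [ 519.856 -128.161    0.122] in F -43.7 57.3 0.225 res 0.2
  world [ 507.325 -216.166   -0.142] in F -47.1 -31.6 -0.039 res 0.17
  world [ 507.45  -216.432   -0.143] in F -46.9 -31.8 -0.04 res 0.14
  world [ 506.621 -214.794   -0.141] in F -47.9 -30.3 -0.038 res 0.17
from [634.24 104.36 177.62  -0.1 ] F [-0.4  0.2 -0.2] w 61.7 t 16.68
[[0.4,[0.77,0.39,-0.07],[0,0,-0.047]],[0.4,[0.73,0.44,-0.08],[0,0,-0.047]],[0.4,[0.0,0.0,0.77],[0,0,0.0]],[0.4,[0.0,0.0,0.77],[0,0,0.0]],[0.4,[0.0,0.0,0.77],[0,0,0.0]],[0.4,[0.0,0.0,0.76],[0,0,0.0]]]
end [562.09 150.75  31.62   0.05]
```

Run:
```python
from plan import *
plan([((520.6,-129.2,150,.125),.4,45),((520.6,-129.2,70,.125),.4,45)])
```

```text
from [ 6.3424e+02  1.0436e+02  1.7762e+02 -1.0000e-01] F [-0.4  0.2 -0.2] w 61.7 t 16.68
[[0.4,[0.3,-0.81,0.09],[0,0,-0.024]],[0.4,[0.33,-0.8,0.09],[0,0,-0.024]],[0.4,[0.36,-0.79,0.09],[0,0,-0.024]],[0.4,[0.38,-0.78,0.09],[0,0,-0.024]],[0.4,[0.42,-0.76,0.1],[0,0,-0.024]],[0.4,[0.44,-0.74,0.09],[0,0,-0.025]],[0.4,[0.0,0.0,0.8],[0,0,0.0]],[0.4,[0.0,0.0,0.8],[0,0,0.0]]]
end [ 5.2057e+02 -1.2914e+02  7.0120e+01  1.3000e-01]
```

>>> apply_moves(targets=[[0.4,[0.3,-0.81,0.09],[0,0,-0.024]],[0.4,[0.33,-0.8,0.09],[0,0,-0.024]],[0.4,[0.36,-0.79,0.09],[0,0,-0.024]],[0.4,[0.38,-0.78,0.09],[0,0,-0.024]],[0.4,[0.42,-0.76,0.1],[0,0,-0.024]],[0.4,[0.44,-0.74,0.09],[0,0,-0.025]],[0.4,[0,0,0.8],[0,0,0]],[0.4,[0,0,0.8],[0,0,0]]])

```text
t: 17.68
ee_pos: [520.2, -131.5, 69.7]
orientation: [-0.189, 3.134, -0.001]
ft_force: [0.5, 0.7, -0.7]
width: 61.3
grasp_force: 0.0
```

>>> apply_moves(targets=[[0.4,[0,0,0],[0,0,0]],[0.4,[0,0,0],[0,0,0]]])

```text
t: 17.92
ee_pos: [520.9, -129.9, 70.8]
orientation: [-0.193, 3.135, -0.001]
ft_force: [-0.6, -0.1, -0.2]
width: 61.5
grasp_force: 0.0
```

Run:
```python
from plan import *
plan([((520.6,-129.2,24.5,.125),.4,45)])
```

```text
from [ 5.2086e+02 -1.2993e+02  7.0810e+01  1.2000e-01] F [-0.6 -0.1 -0.2] w 61.5 t 17.93
[[0.4,[0.0,0.01,0.46],[0,0,-0.001]],[0.4,[0.0,0.01,0.47],[0,0,0.0]]]
end [ 5.2074e+02 -1.2894e+02  2.4310e+01  1.2000e-01]
```

>>> apply_moves(targets=[[0.4,[0,0.01,0.46],[0,0,0]],[0.4,[0,0.01,0.46],[0,0,0]],[0.4,[0,0,0],[0,0,0]],[-1,[0,0,0],[0,0,0]],[-1,[0,0,0],[0,0,0]],[-1,[0,0,0],[0,0,0]],[-1,[0,0,0],[0,0,0]],[-1,[0,0,0],[0,0,0]]])

```text
t: 18.92
ee_pos: [521.0, -128.4, 24.7]
orientation: [-0.195, 3.134, -0.001]
ft_force: [-1.3, -0.2, 6.9]
width: 38.1
grasp_force: 30.0
```

>>> apply_moves(targets=[[-1,[0,0,-0.3],[0,0,0]],[-1,[0,0,-0.5],[0,0,0]],[-1,[0,0,-0.2],[0,0,0.073]],[-1,[0,0,0],[0,0,0.073]],[-1,[0,0,0],[0,0,0]],[-1,[0,0,0],[0,0,0]]])

```text
t: 19.68
ee_pos: [520.1, -128.1, 73.8]
orientation: [-0.162, -3.137, -0.0]
ft_force: [-0.7, -0.1, -3.1]
width: 38.0
grasp_force: 30.0
```

Run:
```python
from plan import *
inpl()
plan([(w(PL,34,40,60),-1,40),(w(PL,34,40,30),-1,40)])
```

```text
plate xy -43.45 57.3 z 73.83 dyaw -0.0002 F [-0.7 -0.1 -3.1] t 19.68
from [ 5.2008e+02 -1.2814e+02  7.3830e+01 -1.0000e-01] F [-0.7 -0.1 -3.1] w 38.0 t 19.68
[[-1,[-0.52,-0.12,0.09],[0,0,0.0]],[-1,[-0.51,-0.11,0.09],[0,0,0.0]],[-1,[-0.52,-0.12,0.1],[0,0,0.0]],[-1,[0.0,0.0,0.6],[0,0,0.0]]]
end [ 5.9536e+02 -1.5353e+02  2.9830e+01 -1.0000e-01]
```

>>> apply_moves(targets=[[-1,[-0.52,-0.12,0.09],[0,0,0]],[-1,[-0.51,-0.11,0.09],[0,0,0]],[-1,[-0.52,-0.12,0.1],[0,0,0]],[-1,[0,0,0.5],[0,0,0]],[-1,[0,0,0.16],[0,0,0]],[-1,[0,0,0],[0,0,0]],[-1,[0,0,0],[0,0,0]]])

```text
t: 20.55
ee_pos: [595.6, -153.8, 27.2]
orientation: [0.165, 3.137, -0.0]
ft_force: [0.3, 1.1, -3.0]
width: 38.0
grasp_force: 30.0
```

```bash
python3 -c "from plan import *;inpl()"
```

```text
plate xy 34.27 39.57 z 27.24 dyaw -0.0021 F [ 0.3  1.1 -3. ] t 20.55
```

>>> apply_moves(targets=[[-1,[-0.14,0.01,0],[0,0,0]],[-1,[0,0,0.03],[0,0,0]],[-1,[0,0,0],[0,0,0]]])

```text
t: 20.92
ee_pos: [602.5, -153.9, 25.2]
orientation: [-0.165, -3.137, 0.0]
ft_force: [-0.3, 0.2, -2.4]
width: 37.8
grasp_force: 30.0
```

>>> apply_moves(targets=[[-1,[0,0,0.02],[0,0,0]],[-1,[0,0,0],[0,0,0]]])

```text
t: 21.18
ee_pos: [602.5, -154.0, 24.6]
orientation: [0.165, 3.137, 0.0]
ft_force: [-1.4, 1.6, 2.7]
width: 38.2
grasp_force: 30.0
```

```bash
python3 -c "from plan import *;inpl()"
```

```text
plate xy 41.21 40.1 z 24.62 dyaw -0.0024 F [-1.4  1.6  2.7] t 21.18
```

>>> apply_moves(targets=[[-1,[-0.05,0,0],[0,0,-0.001]],[-1,[-0.05,0,0],[0,0,0]],[-1,[-0.05,0,0],[0,0,0]],[-1,[-0.04,0,0],[0,0,0]],[-1,[0,0,0],[0,0,0]]])

```text
t: 21.8
ee_pos: [606.9, -154.4, 24.5]
orientation: [-0.162, -3.127, -0.002]
ft_force: [-19.0, 0.7, 19.3]
width: 38.0
grasp_force: 30.0
```

```bash
python3 -c "from plan import *;inpl()"
```

```text
plate xy 45.62 40.14 z 24.51 dyaw -0.0004 F [-19.    0.7  19.3] t 21.8
```

>>> apply_moves(targets=[[-1,[0.1,0,-0.02],[0,0,0]],[-1,[0,0,0],[0,0,0]],[0.2,[0,0,0],[0,0,0]],[0.2,[0,0,0],[0,0,0]],[0.2,[0,0,0],[0,0,0]],[0.2,[0,0,-0.2],[0,0,0]],[0.2,[0,0,-0.5],[0,0,0]],[0.3,[0,0,-0.7],[0,0,0]]])

```text
t: 22.8
ee_pos: [606.5, -154.3, 95.8]
orientation: [-0.163, -3.136, -0.0]
ft_force: [0.6, 0.7, 0.6]
width: 56.2
grasp_force: 0.0
```

Run:
```python
from plan import *
inpl()
plan([((507.4,-216.2,95,-.142),.3,45),((507.4,-216.2,65,-.142),.3,45)])
```

```text
plate xy 45.22 40.17 z 95.76 dyaw -0.0008 F [0.6 0.7 0.6] t 22.8
from [ 6.0651e+02 -1.5430e+02  9.5760e+01 -1.0000e-01] F [0.6 0.7 0.6] w 56.2 t 22.8
[[0.3,[0.61,-0.48,0.01],[0,0,0.008]],[0.3,[0.61,-0.49,0.0],[0,0,0.008]],[0.3,[0.61,-0.49,0.01],[0,0,0.008]],[0.3,[0.0,0.0,0.6],[0,0,0.0]]]
end [ 5.0715e+02 -2.1618e+02  6.4760e+01 -1.4000e-01]
```

Run:
```python
from chk import *
T,S=look(4)
for p in([507.3,-216.1,48,-.14],):
  try: at(T,S,p[0],p[1],p[3])
  except Exception as e: print(e)
```

```text
world [ 518.89  -226.002    0.052] in F -34.6 -40.2 0.155 res 0.62
  world [ 543.549 -228.535    0.052] in F -9.8 -40.2 0.155 res 1.37
  world [ 503.024 -232.826    0.297] in F -49.6 -48.6 0.4 res 0.96
```

Run:
```python
from h import *
T=np.load('top4.npy',allow_pickle=True).item();S=np.load('scene4.npy',allow_pickle=True).item()
a=cv2.resize(T['pixels'][150:290,340:500],(400,350),interpolation=cv2.INTER_CUBIC)
b=cv2.resize(S['pixels'][120:235,190:322],(400,350),interpolation=cv2.INTER_CUBIC)
cv2.imwrite('pics/c4.png',np.hstack([a,b]))
```

```text
(no output)
```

View pics/c4.png

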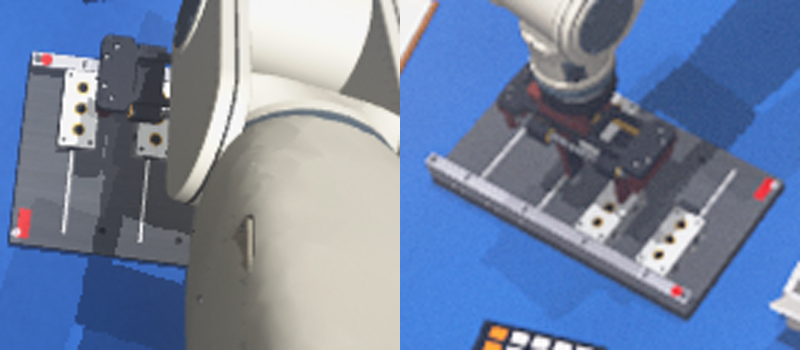

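The arm hides the right-hand plate block in this view. I'll move aside and look again.

>>> apply_moves(targets=[[0.3,[0,0.8,-0.5],[0,0,0]],[0.3,[0,0.9,-0.3],[0,0,0]],[0.3,[0,0.9,0],[0,0,0]],[0.3,[0,0.9,0],[0,0,0]],[0.3,[0,0.9,0],[0,0,0]],[0.3,[0,0,0],[0,0,0]]])

```text
t: 23.65
ee_pos: [629.7, 67.1, 134.9]
orientation: [-0.157, -3.138, -0.0]
ft_force: [-0.5, 0.1, 0.6]
width: 57.0
grasp_force: 0.0
```

Run:
```python
from chk import *
T,S=look(5)
for p in(w(PL,45,120,48),w(PL,45,40,48),[507.3,-216.1,48,-.14]):
  try: at(T,S,p[0],p[1],p[3])
  except Exception as e: print(e)
plan([((507.4,-216.2,120,-.142),.3,45),((507.4,-216.2,60,-.142),.3,45)])
```

```text
world [628.495 -76.322  -0.12 ] in F 59.1 120.0 -0.017 res 0.31
  world [626.535 -79.264   0.008] in F 57.4 116.9 0.111 res 1.21
  world [629.428 -75.468  -0.098] in F 59.9 120.9 0.005 res 0.17
  world [ 605.667 -154.451   -0.107] in F 44.4 39.9 -0.004 res 0.24
  world [ 606.062 -154.971   -0.108] in F 44.8 39.4 -0.005 res 0.19
  world [ 621.324 -155.025   -0.1  ] in F 60.0 41.0 0.003 res 0.18
  world [ 507.286 -216.168   -0.144] in F -47.1 -31.6 -0.041 res 0.17
  world [ 507.362 -216.444   -0.143] in F -47.0 -31.8 -0.04 res 0.13
  world [ 506.909 -214.915   -0.133] in F -47.6 -30.4 -0.03 res 0.22
from [629.39  64.4  134.79  -0.1 ] F [-0.3 -0.2 -0.2] w 56.8 t 23.75
[[0.3,[0.26,-0.83,0.04],[0,0,0.004]],[0.3,[0.26,-0.84,0.04],[0,0,0.004]],[0.3,[0.25,-0.84,0.04],[0,0,0.003]],[0.3,[0.25,-0.84,0.04],[0,0,0.004]],[0.3,[0.25,-0.84,0.05],[0,0,0.003]],[0.3,[0.24,-0.84,0.04],[0,0,0.004]],[0.3,[0.24,-0.83,0.05],[0,0,0.003]],[0.3,[0.0,0.0,0.6],[0,0,0.0]]]
[[0.3,[0.0,0.0,0.6],[0,0,0.0]]]
end [ 507.44 -216.02   59.79   -0.14]
```

>>> apply_moves(targets=[[0.3,[0.26,-0.83,0.04],[0,0,0.004]],[0.3,[0.26,-0.84,0.04],[0,0,0.004]],[0.3,[0.25,-0.84,0.04],[0,0,0.003]],[0.3,[0.25,-0.84,0.04],[0,0,0.004]],[0.3,[0.25,-0.84,0.05],[0,0,0.003]],[0.3,[0.24,-0.84,0.04],[0,0,0.004]],[0.3,[0.24,-0.83,0.05],[0,0,0.003]],[0.3,[0,0,0.6],[0,0,0]]])

```text
t: 24.75
ee_pos: [507.1, -220.4, 91.5]
orientation: [0.233, 3.129, -0.003]
ft_force: [0.4, 0.5, -0.8]
width: 57.4
grasp_force: 0.0
```

>>> apply_moves(targets=[[0.3,[0,0,0.6],[0,0,0]],[0.3,[0,0,0],[0,0,0]],[0.3,[0,0,0],[0,0,0]]])

```text
t: 25.12
ee_pos: [507.5, -216.7, 60.9]
orientation: [0.226, 3.133, -0.0]
ft_force: [0.6, -0.2, 0.8]
width: 57.2
grasp_force: 0.0
```

Run:
```python
from plan import *
plan([((507.4,-216.2,25,-.142),.3,45)])
```

```text
from [ 5.0752e+02 -2.1669e+02  6.0860e+01 -1.4000e-01] F [ 0.6 -0.2  0.8] w 57.2 t 25.12
[[0.3,[0.0,0.01,0.72],[0,0,-0.001]]]
end [ 5.0759e+02 -2.1619e+02  2.4860e+01 -1.4000e-01]
```

>>> apply_moves(targets=[[0.3,[0,0.01,0.4],[0,0,0]],[0.3,[0,0,0.31],[0,0,0]],[0.3,[0,0,0],[0,0,0]],[-1,[0,0,0],[0,0,0]],[-1,[0,0,0],[0,0,0]],[-1,[0,0,0],[0,0,0]],[-1,[0,0,0],[0,0,0]],[-1,[0,0,0],[0,0,0]]])

```text
t: 26.12
ee_pos: [508.0, -215.6, 25.3]
orientation: [0.224, 3.133, -0.001]
ft_force: [-1.1, -0.2, 6.4]
width: 37.9
grasp_force: 30.0
```

>>> apply_moves(targets=[[-1,[0,0,-0.3],[0,0,0]],[-1,[0,0,-0.5],[0,0,0]],[-1,[0,0,0],[0,0,-0.025]],[-1,[0,0,0],[0,0,0]],[-1,[0,0,0],[0,0,0]]])

```text
t: 26.75
ee_pos: [507.3, -215.3, 64.7]
orientation: [-0.164, -3.137, -0.0]
ft_force: [0.1, -0.2, -2.5]
width: 37.6
grasp_force: 30.0
```

Run:
```python
from plan import *
inpl()
plan([(w(PL,40,-40,60),-1,40),(w(PL,40,-40,28),-1,40)])
```

```text
plate xy -47.24 -30.67 z 64.67 dyaw -0.0015 F [ 0.1 -0.2 -2.5] t 26.75
from [ 5.0725e+02 -2.1525e+02  6.4670e+01 -1.0000e-01] F [ 0.1 -0.2 -2.5] w 37.6 t 26.75
[[-1,[-0.58,-0.06,0.03],[0,0,0.0]],[-1,[-0.58,-0.06,0.03],[0,0,0.0]],[-1,[-0.59,-0.06,0.03],[0,0,-0.001]],[-1,[0.0,0.0,0.64],[0,0,0.0]]]
end [ 5.9334e+02 -2.3333e+02  2.8170e+01 -1.0000e-01]
```

>>> apply_moves(targets=[[-1,[-0.58,-0.06,0.03],[0,0,0]],[-1,[-0.58,-0.06,0.03],[0,0,0]],[-1,[-0.59,-0.06,0.03],[0,0,-0.001]],[-1,[0,0,0.5],[0,0,0]],[-1,[0,0,0.16],[0,0,0]],[-1,[0,0,0],[0,0,0]],[-1,[0,0,0],[0,0,0]]])

```text
t: 27.62
ee_pos: [597.4, -234.9, 30.8]
orientation: [0.161, 3.13, -0.004]
ft_force: [0.0, -0.4, 18.9]
width: 37.7
grasp_force: 30.0
```

```bash
python3 -c "from plan import *;inpl()"
```

```text
plate xy 44.42 -40.97 z 30.8 dyaw -0.0 F [ 0.  -0.4 18.9] t 27.62
```

>>> apply_moves(targets=[[-1,[0,0,-0.1],[0,0,0]],[-1,[0,0,0],[0,0,0]],[-1,[0,0,0],[0,0,0]]])

```text
t: 28.0
ee_pos: [592.9, -233.1, 31.4]
orientation: [-0.161, -3.136, -0.001]
ft_force: [0.1, 0.1, -2.7]
width: 37.6
grasp_force: 30.0
```

Run:
```python
from plan import *; inpl()
S=ctrl.get_image('scene'); np.save('scene6.npy',S,allow_pickle=True)
b=cv2.resize(S['pixels'][120:235,190:322],(689,600),interpolation=cv2.INTER_CUBIC)
cv2.imwrite('pics/c6.png',b)
```

```text
plate xy 39.78 -39.64 z 31.36 dyaw 0.0007 F [ 0.1  0.1 -2.7] t 28.0
```

View pics/c6.png

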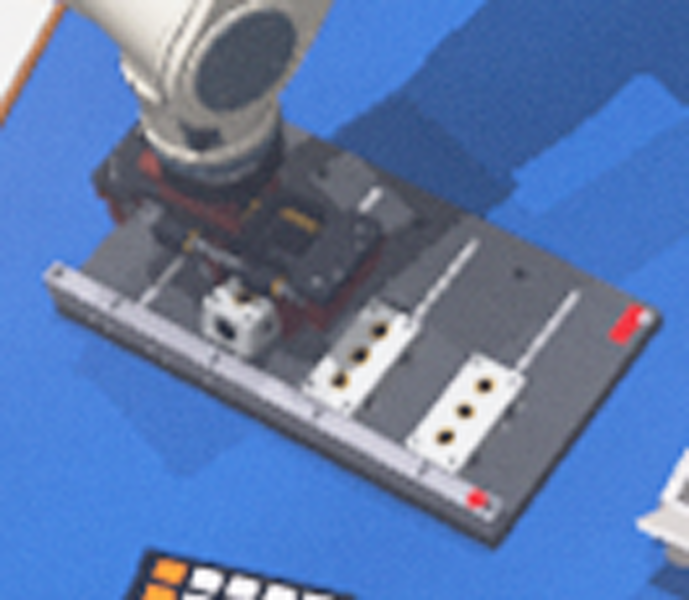

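Run:
```python
from plan import *
S=np.load('scene6.npy',allow_pickle=True).item()
x0,y0,k=225,165,12
outs=[]
for pit in(0,12):
  a=cv2.resize(S['pixels'][y0:y0+33,x0:x0+33],None,fx=k,fy=k,interpolation=cv2.INTER_CUBIC)
  r=np.radians(pit)
  def P(u,v,h): # pitch about grasp point (z=TCP+19): front up positive
    hh=h-(50.4-26.4); X=u*np.cos(r)-hh*np.sin(r); Z=u*np.sin(r)+hh*np.cos(r)+50.4
    return w(PL,39.8+X,-39.6+v,Z)[:3]
  for loop in([(40,-19,0),(40,19,0),(40,19,28),(40,-19,28),(40,-19,0)],[(40,19,28),(-40,19,28),(-40,-19,28),(40,-19,28)]):
    q=((proj(np.array([P(*c) for c in loop]),S)-[x0,y0]+.5)*k).astype(int); cv2.polylines(a,[q.reshape(-1,1,2)],False,(0,0,255),1)
  outs.append(a)
cv2.imwrite('pics/c6b.png',np.hstack(outs))
```

```text
(no output)
```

View pics/c6b.png

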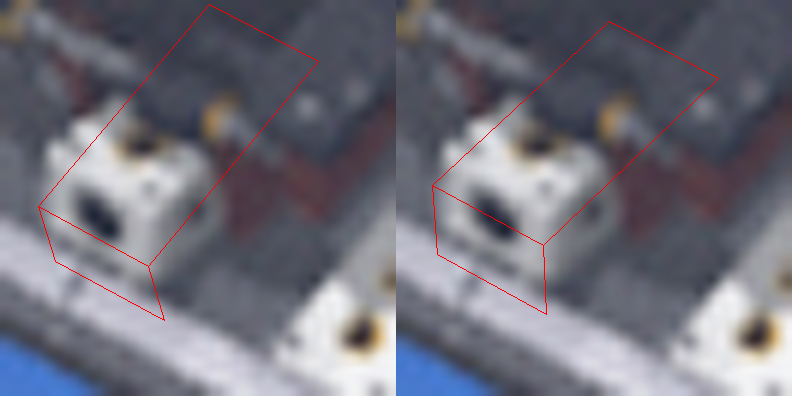

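The block looks pitched nose-up in the grip, with its front raised by about 10°. I'll back off from the rail, set it down, release it and grip it again.

>>> apply_moves(targets=[[-1,[0.4,0,0],[0,0,0]],[-1,[0,0,0.06],[0,0,0]],[-1,[0,0,0],[0,0,0]],[-0.06,[0,0,0],[0,0,0]],[-0.06,[0,0,0],[0,0,0]],[-0.06,[0,0,0],[0,0,0]],[0.2,[0,0,0],[0,0,0]],[0.2,[0,0,0],[0,0,0]]])

```text
t: 29.05
ee_pos: [573.8, -231.4, 29.2]
orientation: [0.161, 3.137, 0.0]
ft_force: [0.4, -0.4, -0.5]
width: 52.2
grasp_force: 0.0
```

>>> apply_moves(targets=[[0.2,[0,0,-0.6],[0,0,0]],[0.2,[0,0,-0.9],[0,0,0]],[0.2,[0,0.9,-0.4],[0,0,0]],[0.2,[0,0.9,0],[0,0,0]],[0.3,[0,0.9,0],[0,0,0]],[0.3,[0,0.9,0],[0,0,0]],[0.3,[0,0.9,0],[0,0,0]],[0.3,[0,0.5,0],[0,0,0]]])

```text
t: 30.05
ee_pos: [599.3, 19.5, 124.3]
orientation: [0.158, 3.137, 0.0]
ft_force: [0.1, -0.3, -0.0]
width: 57.0
grasp_force: 0.0
```

Run:
```python
from chk import *
T,S=look(7)
for p in(w(PL,45,120,48),w(PL,45,40,48),w(PL,18,-40,48)):
  try: at(T,S,p[0],p[1],p[3])
  except Exception as e: print(e)
inpl()
a=cv2.resize(T['pixels'][150:290,340:500],(400,350),interpolation=cv2.INTER_CUBIC)
b=cv2.resize(S['pixels'][120:235,190:322],(400,350),interpolation=cv2.INTER_CUBIC)
cv2.imwrite('pics/c7.png',np.hstack([a,b]))
```

```text
world [631.206 -75.63   -0.078] in F 61.7 121.0 0.025 res 0.52
  world [620.809 -75.296  -0.047] in F 51.3 120.2 0.056 res 0.86
  world [629.771 -75.46   -0.101] in F 60.3 121.0 0.002 res 0.16
  world [ 621.007 -155.873   -0.122] in F 59.8 40.1 -0.019 res 0.33
  world [ 620.542 -156.148   -0.115] in F 59.4 39.8 -0.012 res 0.31
  world [ 621.056 -154.915   -0.094] in F 59.8 41.0 0.009 res 0.2
  world [ 577.227 -231.754   -0.107] in F 24.1 -39.9 -0.004 res 0.21
  world [ 577.586 -232.159   -0.105] in F 24.5 -40.3 -0.002 res 0.14
  world [ 576.8   -230.342   -0.106] in F 23.5 -38.5 -0.003 res 0.18
plate xy 20.25 212.47 z 124.25 dyaw 0.0038 F [-0.5 -0.1 -0.4] t 30.15
```

View pics/c7.png

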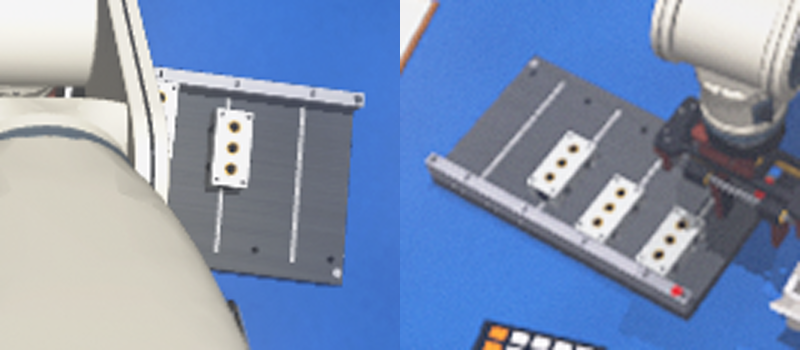

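Run:
```python
from plan import *
plan([(w(PL,24.3,-39.9,120),.3,45),(w(PL,24.3,-39.9,60),.3,45)])
```

```text
from [ 5.9939e+02  1.9670e+01  1.2425e+02 -1.0000e-01] F [-0.5 -0.1 -0.4] w 56.9 t 30.15
[[0.3,[-0.01,-0.84,0.01],[0,0,0.0]],[0.3,[-0.01,-0.84,0.02],[0,0,0.0]],[0.3,[-0.01,-0.84,0.01],[0,0,0.001]],[0.3,[-0.01,-0.84,0.02],[0,0,0.0]],[0.3,[-0.01,-0.84,0.01],[0,0,0.001]],[0.3,[-0.02,-0.85,0.02],[0,0,0.0]],[0.3,[0.0,0.0,0.6],[0,0,0.0]],[0.3,[0.0,0.0,0.6],[0,0,0.0]]]
end [ 5.7759e+02 -2.3192e+02  5.9750e+01 -1.0000e-01]
```

>>> apply_moves(targets=[[0.3,[-0.01,-0.84,0.01],[0,0,0]],[0.3,[-0.01,-0.84,0.02],[0,0,0]],[0.3,[-0.01,-0.84,0.01],[0,0,0.001]],[0.3,[-0.01,-0.84,0.02],[0,0,0]],[0.3,[-0.01,-0.84,0.01],[0,0,0.001]],[0.3,[-0.02,-0.85,0.02],[0,0,0]],[0.3,[0,0,0.5],[0,0,0]],[0.3,[0,0,0],[0,0,0]]])

```text
t: 31.15
ee_pos: [574.7, -235.0, 93.1]
orientation: [-0.168, -3.133, -0.002]
ft_force: [0.4, -0.6, -0.5]
width: 57.0
grasp_force: 0.0
```

Run:
```python
from plan import *
inpl();plan([(w(PL,24.3,-40,25),.3,45)])
```

```text
plate xy 21.85 -43.38 z 93.07 dyaw -0.0041 F [ 0.4 -0.6 -0.5] t 31.15
from [ 5.7468e+02 -2.3499e+02  9.3070e+01 -1.1000e-01] F [ 0.4 -0.6 -0.5] w 57.0 t 31.15
[[0.3,[-0.02,0.03,0.68],[0,0,-0.001]],[0.3,[-0.03,0.04,0.68],[0,0,-0.002]]]
end [ 5.7753e+02 -2.3178e+02  2.5070e+01 -1.0000e-01]
```

>>> apply_moves(targets=[[0.3,[0,0,0.66],[0,0,0]],[0.3,[0,0,0],[0,0,0]],[0.3,[0,0,0],[0,0,0]]])

```text
t: 31.52
ee_pos: [577.2, -234.2, 62.8]
orientation: [0.165, 3.137, -0.0]
ft_force: [0.0, 0.3, 0.7]
width: 57.4
grasp_force: 0.0
```

Run:
```python
from plan import *
inpl();plan([(w(PL,24.3,-40,25),.3,45)])
```

```text
plate xy 24.28 -42.36 z 62.77 dyaw -0.0019 F [0.  0.3 0.7] t 31.52
from [ 5.7720e+02 -2.3423e+02  6.2770e+01 -1.0000e-01] F [0.  0.3 0.7] w 57.4 t 31.52
[[0.3,[0.0,0.05,0.76],[0,0,-0.001]]]
end [ 5.7746e+02 -2.3175e+02  2.4770e+01 -1.0000e-01]
```

>>> apply_moves(targets=[[0.3,[0,0.05,0.4],[0,0,-0.001]],[0.3,[0,0,0.35],[0,0,0]],[0.3,[0,0,0],[0,0,0]],[0.3,[0,0,0],[0,0,0]]])

```text
t: 32.02
ee_pos: [576.9, -231.7, 23.9]
orientation: [-0.163, -3.137, -0.0]
ft_force: [0.7, 0.9, 0.5]
width: 57.1
grasp_force: 0.0
```

Run:
```python
from plan import *
inpl()
```

```text
plate xy 23.74 -39.85 z 23.9 dyaw -0.0008 F [0.7 0.9 0.5] t 32.02
```

>>> apply_moves(targets=[[-1,[0,0,0],[0,0,0]],[-1,[0,0,0],[0,0,0]],[-1,[0,0,0],[0,0,0]],[-1,[0,0,0],[0,0,0]],[-1,[0,0,0],[0,0,0]]])

```text
t: 32.65
ee_pos: [577.3, -231.8, 24.6]
orientation: [0.163, 3.137, -0.0]
ft_force: [-0.4, 0.9, 4.7]
width: 37.8
grasp_force: 30.0
```

Run:
```python
from plan import *
inpl()
```

```text
plate xy 24.1 -39.96 z 24.61 dyaw -0.0008 F [-0.4  0.9  4.7] t 32.65
```

>>> apply_moves(targets=[[-1,[0,0,-0.03],[0,0,0]],[-1,[-0.12,0,0],[0,0,0]],[-1,[-0.14,0,0],[0,0,0]],[-1,[-0.1,0,0],[0,0,0]],[-1,[0,0,0],[0,0,0]]])

```text
t: 33.28
ee_pos: [595.4, -233.6, 25.6]
orientation: [0.163, 3.137, -0.0]
ft_force: [-0.1, 0.0, -2.2]
width: 37.6
grasp_force: 30.0
```

Run:
```python
from plan import *
inpl()
```

```text
plate xy 42.33 -39.87 z 25.57 dyaw -0.0006 F [-0.1  0.  -2.2] t 33.27
```

>>> apply_moves(targets=[[-1,[0,0,0.02],[0,0,0]],[-1,[-0.04,0,0],[0,0,0]],[-1,[-0.04,0,0],[0,0,0]],[-1,[-0.04,0,0],[0,0,0]],[-1,[-0.05,0,0],[0,0,0]],[-1,[0,0,0],[0,0,0]]])

```text
t: 34.02
ee_pos: [598.5, -233.9, 24.5]
orientation: [-0.162, -3.127, -0.003]
ft_force: [-17.1, -0.4, 12.3]
width: 37.8
grasp_force: 30.0
```

Run:
```python
from plan import *
inpl()
```

```text
plate xy 45.39 -39.85 z 24.5 dyaw -0.0004 F [-17.1  -0.4  12.3] t 34.02
```

Block 3 is flush. I'll release it and go for the last block, in the carton.

>>> apply_moves(targets=[[-1,[0.1,0,-0.01],[0,0,0]],[-1,[0,0,0],[0,0,0]],[0.2,[0,0,0],[0,0,0]],[0.2,[0,0,0],[0,0,0]],[0.2,[0,0,0],[0,0,0]],[0.2,[0,0,-0.2],[0,0,0]],[0.2,[0,0,-0.7],[0,0,0]],[0.3,[0,0,-0.9],[0,0,0]]])

```text
t: 35.02
ee_pos: [597.8, -233.7, 115.8]
orientation: [-0.163, -3.136, -0.001]
ft_force: [-0.3, -0.5, 0.2]
width: 56.7
grasp_force: 0.0
```

>>> apply_moves(targets=[[0.3,[0,0,-0.9],[0,0,0]],[0.3,[0,0.9,-0.4],[0,0,0]],[0.3,[0,0.9,0],[0,0,0]],[0.3,[0,0.9,0],[0,0,0]],[0.3,[0,0.9,0],[0,0,0]],[0.3,[0,0.9,0],[0,0,0]],[0.3,[0,0,0],[0,0,0]]])

```text
t: 35.9
ee_pos: [622.0, -7.5, 181.0]
orientation: [0.157, 3.137, 0.0]
ft_force: [-0.6, -0.7, -0.1]
width: 57.3
grasp_force: 0.0
```

Run:
```python
from plan import *
plan([((562,150.6,185,.045),.4,48),((562,150.6,85,.045),.4,40)])
```

```text
from [ 6.2197e+02 -7.4500e+00  1.8099e+02 -1.0000e-01] F [-0.6 -0.7 -0.1] w 57.3 t 35.9
[[0.4,[0.38,0.76,-0.02],[0,0,-0.023]],[0.4,[0.35,0.77,-0.02],[0,0,-0.023]],[0.4,[0.32,0.78,-0.02],[0,0,-0.023]],[0.4,[0.29,0.79,-0.02],[0,0,-0.023]],[0.4,[0.0,0.0,0.67],[0,0,0.0]],[0.4,[0.0,0.0,0.66],[0,0,0.0]],[0.4,[0.0,0.0,0.67],[0,0,0.0]]]
end [5.6211e+02 1.5060e+02 8.4990e+01 4.0000e-02]
```

>>> apply_moves(targets=[[0.4,[0.38,0.76,-0.02],[0,0,-0.023]],[0.4,[0.35,0.77,-0.02],[0,0,-0.023]],[0.4,[0.32,0.78,-0.02],[0,0,-0.023]],[0.4,[0.29,0.79,-0.02],[0,0,-0.023]],[0.4,[0,0,0.67],[0,0,0]],[0.4,[0,0,0.66],[0,0,0]],[0.4,[0,0,0.67],[0,0,0]],[0.4,[0,0,0],[0,0,0]]])

```text
t: 36.9
ee_pos: [560.9, 146.8, 82.5]
orientation: [0.063, -3.137, 0.002]
ft_force: [0.2, -0.7, 0.1]
width: 61.1
grasp_force: 0.0
```

Run:
```python
from plan import *
plan([((562,150.6,32,.045),.4,40)])
```

```text
from [5.6087e+02 1.4677e+02 8.2490e+01 4.0000e-02] F [ 0.2 -0.7  0.1] w 61.1 t 36.9
[[0.4,[-0.01,0.04,0.5],[0,0,-0.002]],[0.4,[-0.02,0.04,0.51],[0,0,-0.001]]]
end [5.6220e+02 1.5083e+02 3.1990e+01 4.0000e-02]
```

>>> apply_moves(targets=[[0.4,[-0.02,0.08,0.3],[0,0,-0.002]],[0.4,[0,0,0.4],[0,0,0]],[0.4,[0,0,0.3],[0,0,0]],[0.4,[0,0,0],[0,0,0]],[0.4,[0,0,0],[0,0,0]]])

```text
t: 37.52
ee_pos: [563.4, 152.2, 34.2]
orientation: [-0.069, 3.141, 0.0]
ft_force: [-0.2, -0.4, 0.4]
width: 61.4
grasp_force: 0.0
```

>>> apply_moves(targets=[[-1,[0,0,0],[0,0,0]],[-1,[0,0,0],[0,0,0]],[-1,[0,0,0],[0,0,0]],[-1,[0,0,0],[0,0,0]],[-1,[0,0,0],[0,0,0]]])

```text
t: 38.15
ee_pos: [563.4, 152.1, 34.6]
orientation: [-0.069, 3.14, -0.0]
ft_force: [-0.3, -2.2, 5.4]
width: 38.1
grasp_force: 30.0
```

>>> apply_moves(targets=[[-1,[0,0,-0.2],[0,0,0]],[-1,[0,0,-0.6],[0,0,0]],[-1,[0,0,-0.8],[0,0,0]],[-1,[0,0,-0.9],[0,0,0]],[-1,[0,0,-0.6],[0,0,0]],[-1,[0,0,0],[0,0,0]]])

```text
t: 38.9
ee_pos: [564.5, 152.6, 191.5]
orientation: [-0.069, 3.136, 0.002]
ft_force: [0.7, -0.2, -3.0]
width: 38.0
grasp_force: 30.0
```

Run:
```python
from plan import *
plan([(w(PL,35,-120,150),-1,40),(w(PL,35,-120,60),-1,40)])
```

```text
from [5.6453e+02 1.5260e+02 1.9148e+02 4.0000e-02] F [ 0.7 -0.2 -3. ] w 38.0 t 38.9
[[-1,[0.01,-0.78,0.07],[0,0,0.008]],[-1,[0.0,-0.78,0.07],[0,0,0.008]],[-1,[-0.01,-0.77,0.07],[0,0,0.008]],[-1,[-0.02,-0.78,0.07],[0,0,0.008]],[-1,[-0.03,-0.77,0.07],[0,0,0.008]],[-1,[-0.04,-0.77,0.07],[0,0,0.008]],[-1,[-0.05,-0.77,0.07],[0,0,0.008]],[-1,[-0.06,-0.77,0.07],[0,0,0.007]]]
[[-1,[-0.07,-0.77,0.07],[0,0,0.008]],[-1,[-0.08,-0.78,0.07],[0,0,0.007]],[-1,[-0.09,-0.77,0.06],[0,0,0.008]],[-1,[-0.09,-0.77,0.07],[0,0,0.007]],[-1,[0.0,0.0,0.6],[0,0,0.0]],[-1,[0.0,0.0,0.6],[0,0,0.0]],[-1,[0.0,0.0,0.6],[0,0,0.0]]]
end [ 5.7968e+02 -3.1233e+02  5.9980e+01 -1.0000e-01]
```

>>> apply_moves(targets=[[-1,[0.01,-0.78,0.07],[0,0,0.008]],[-1,[0,-0.78,0.07],[0,0,0.008]],[-1,[-0.01,-0.77,0.07],[0,0,0.008]],[-1,[-0.02,-0.78,0.07],[0,0,0.008]],[-1,[-0.03,-0.77,0.07],[0,0,0.008]],[-1,[-0.04,-0.77,0.07],[0,0,0.008]],[-1,[-0.05,-0.77,0.07],[0,0,0.008]],[-1,[-0.06,-0.77,0.07],[0,0,0.007]]])

```text
t: 39.9
ee_pos: [571.9, -158.3, 158.8]
orientation: [-0.087, -3.137, -0.002]
ft_force: [0.4, 0.1, -2.7]
width: 37.9
grasp_force: 30.0
```

>>> apply_moves(targets=[[-1,[-0.07,-0.77,0.07],[0,0,0.008]],[-1,[-0.08,-0.78,0.07],[0,0,0.007]],[-1,[-0.09,-0.77,0.06],[0,0,0.008]],[-1,[-0.09,-0.77,0.07],[0,0,0.007]],[-1,[0,0,0.6],[0,0,0]],[-1,[0,0,0.6],[0,0,0]],[-1,[0,0,0.4],[0,0,0]],[-1,[0,0,0],[0,0,0]]])

```text
t: 40.9
ee_pos: [576.7, -311.7, 64.9]
orientation: [-0.16, -3.133, -0.004]
ft_force: [0.3, 0.1, -2.6]
width: 37.8
grasp_force: 30.0
```

>>> apply_moves(targets=[[-1,[0,0,0],[0,0,0]]])

```text
t: 41.02
ee_pos: [578.9, -312.9, 68.1]
orientation: [0.16, 3.137, -0.001]
ft_force: [1.1, 0.1, -2.0]
width: 37.5
grasp_force: 30.0
```

Run:
```python
from plan import *
inpl()
plan([(w(PL,37,-120,33),-1,30)])
```

```text
plate xy 34.08 -120.39 z 68.11 dyaw 0.0011 F [ 1.1  0.1 -2. ] t 41.02
from [ 5.7892e+02 -3.1286e+02  6.8110e+01 -1.0000e-01] F [ 1.1  0.1 -2. ] w 37.5 t 41.02
[[-1,[-0.03,0.0,0.35],[0,0,0.0]],[-1,[-0.03,0.01,0.35],[0,0,0.001]]]
end [ 5.8196e+02 -3.1266e+02  3.3110e+01 -1.0000e-01]
```

>>> apply_moves(targets=[[-1,[-0.03,0,0.35],[0,0,0]],[-1,[-0.03,0.01,0.35],[0,0,0]],[-1,[0,0,0.08],[0,0,0]],[-1,[0,0,0],[0,0,0]],[-1,[0,0,0],[0,0,0]]])

```text
t: 41.65
ee_pos: [581.7, -312.8, 29.0]
orientation: [0.161, 3.137, -0.0]
ft_force: [-0.5, 0.1, -2.4]
width: 37.7
grasp_force: 30.0
```

Run:
```python
from plan import *
inpl()
```

```text
plate xy 36.85 -120.01 z 28.99 dyaw 0.0007 F [-0.5  0.1 -2.4] t 41.65
```

>>> apply_moves(targets=[[-1,[-0.06,0,0.04],[0,0,0]],[-1,[0,0,0],[0,0,0]]])

```text
t: 41.9
ee_pos: [584.8, -313.0, 26.9]
orientation: [0.16, 3.137, -0.0]
ft_force: [-0.3, -0.0, -3.1]
width: 37.7
grasp_force: 30.0
```

>>> apply_moves(targets=[[-1,[0,0,0.02],[0,0,0]],[-1,[0,0,0],[0,0,0]]])

```text
t: 42.15
ee_pos: [584.7, -313.0, 26.6]
orientation: [0.16, 3.137, -0.0]
ft_force: [-1.5, 1.2, 4.3]
width: 37.8
grasp_force: 30.0
```

Run:
```python
from plan import *
inpl()
```

```text
plate xy 39.89 -119.92 z 26.6 dyaw 0.0008 F [-1.5  1.2  4.3] t 42.15
```

>>> apply_moves(targets=[[-1,[-0.05,0,0],[0,0,0]],[-1,[-0.05,0,0],[0,0,0]],[-1,[-0.05,0,0],[0,0,0]],[-1,[-0.05,0,0],[0,0,0]],[-1,[-0.05,0,0],[0,0,0]],[-1,[0,0,0],[0,0,0]]])

```text
t: 42.9
ee_pos: [589.7, -313.4, 26.0]
orientation: [-0.158, -3.124, -0.005]
ft_force: [-26.6, -0.4, 23.6]
width: 37.6
grasp_force: 30.0
```

Run:
```python
from plan import *
inpl()
```

```text
plate xy 44.9 -119.82 z 26.05 dyaw 0.0016 F [-26.6  -0.4  23.6] t 42.9
```

>>> apply_moves(targets=[[-1,[0.13,0,-0.01],[0,0,0]],[-1,[0,0,0],[0,0,0]],[0.2,[0,0,0],[0,0,0]],[0.2,[0,0,0],[0,0,0]],[0.2,[0,0,0],[0,0,0]],[0.2,[0,0,-0.2],[0,0,0]],[0.2,[0,0,-0.7],[0,0,0]],[0.2,[0,0,-0.9],[0,0,0]]])

```text
t: 43.9
ee_pos: [589.9, -313.1, 116.7]
orientation: [-0.16, -3.136, -0.001]
ft_force: [0.2, -0.9, -0.3]
width: 52.6
grasp_force: 0.0
```

>>> apply_moves(targets=[[0.2,[0,0,-0.9],[0,0,0]],[-1,[0,0.9,-0.5],[0,0,0]],[-1,[0,0.9,0],[0,0,0]],[-1,[0,0.9,0],[0,0,0]],[-1,[0,0.9,0],[0,0,0]],[-1,[0,0.9,0],[0,0,0]],[-1,[0,0.9,0],[0,0,0]],[-1,[0,0.9,0],[0,0,0]]])

```text
t: 44.9
ee_pos: [622.8, 1.3, 187.1]
orientation: [0.16, 3.136, 0.0]
ft_force: [0.5, -0.5, 0.0]
width: 0.4
grasp_force: 0.0
```

Run:
```python
from plan import *
c=CA
plan([(w(c,-140,0,200),-1,45),(w(c,-140,0,90),-1,45)])
```

```text
from [ 6.2279e+02  1.3400e+00  1.8706e+02 -1.0000e-01] F [ 0.5 -0.5  0. ] w 0.4 t 44.9
[[-1,[0.6,0.5,-0.04],[0,0,-0.007]],[-1,[0.59,0.5,-0.04],[0,0,-0.006]],[-1,[0.59,0.51,-0.04],[0,0,-0.007]],[-1,[0.58,0.52,-0.03],[0,0,-0.006]],[-1,[0.58,0.52,-0.04],[0,0,-0.007]],[-1,[0.57,0.53,-0.03],[0,0,-0.006]],[-1,[0.56,0.53,-0.04],[0,0,-0.007]],[-1,[0.0,0.0,0.73],[0,0,0.0]]]
[[-1,[0.0,0.0,0.74],[0,0,0.0]],[-1,[0.0,0.0,0.73],[0,0,0.0]]]
end [ 4.3262e+02  1.9592e+02  9.0060e+01 -3.0000e-02]
```

>>> apply_moves(targets=[[-1,[0.6,0.5,-0.04],[0,0,-0.007]],[-1,[0.59,0.5,-0.04],[0,0,-0.006]],[-1,[0.59,0.51,-0.04],[0,0,-0.007]],[-1,[0.58,0.52,-0.03],[0,0,-0.006]],[-1,[0.58,0.52,-0.04],[0,0,-0.007]],[-1,[0.57,0.53,-0.03],[0,0,-0.006]],[-1,[0.56,0.53,-0.04],[0,0,-0.007]],[-1,[0,0,0.73],[0,0,0]]])

```text
t: 45.9
ee_pos: [433.1, 196.8, 165.2]
orientation: [0.042, 3.135, 0.005]
ft_force: [0.6, -0.1, -0.7]
width: 0.6
grasp_force: 0.0
```

>>> apply_moves(targets=[[-1,[0,0,0.74],[0,0,0]],[-1,[0,0,0.73],[0,0,0]],[-1,[0,0,0],[0,0,0]]])

```text
t: 46.28
ee_pos: [430.8, 193.9, 87.9]
orientation: [-0.047, -3.137, 0.003]
ft_force: [0.6, -0.0, 0.4]
width: 0.3
grasp_force: 0.0
```

Run:
```python
from plan import *
c=CA;inpl(c)
plan([(w(c,-20,0,90),-1,17),(w(c,-18,0,78),-1,8)])
```

```text
plate xy -141.68 -1.88 z 87.88 dyaw 0.0002 F [ 0.6 -0.   0.4] t 46.27
from [ 4.3083e+02  1.9387e+02  8.7880e+01 -3.0000e-02] F [ 0.6 -0.   0.4] w 0.3 t 46.27
[[-1,[-0.3,0.0,-0.01],[0,0,0.0]],[-1,[-0.3,0.01,0.0],[0,0,0.0]],[-1,[-0.31,0.0,-0.01],[0,0,0.0]],[-1,[-0.3,0.01,0.0],[0,0,0.0]],[-1,[-0.31,0.0,-0.01],[0,0,0.0]],[-1,[-0.3,0.01,0.0],[0,0,0.0]],[-1,[-0.31,0.0,-0.01],[0,0,0.0]],[-1,[-0.3,0.01,0.0],[0,0,0.0]]]
[[-1,[-0.02,0.0,0.12],[0,0,0.0]],[-1,[-0.02,0.0,0.12],[0,0,0.0]]]
end [ 5.5433e+02  1.9220e+02  7.7880e+01 -3.0000e-02]
```

>>> apply_moves(targets=[[-1,[-0.3,0,-0.01],[0,0,0]],[-1,[-0.3,0.01,0],[0,0,0]],[-1,[-0.31,0,-0.01],[0,0,0]],[-1,[-0.3,0.01,0],[0,0,0]],[-1,[-0.31,0,-0.01],[0,0,0]],[-1,[-0.3,0,0],[0,0,0]],[-1,[-0.31,0,-0.01],[0,0,0]],[-1,[-0.3,0,0],[0,0,0]]])

```text
t: 47.28
ee_pos: [555.2, 191.8, 91.2]
orientation: [0.047, 3.141, 0.0]
ft_force: [-0.8, -0.1, -0.2]
width: 0.4
grasp_force: 0.2
```

>>> apply_moves(targets=[[-1,[-0.02,0,0.12],[0,0,0]],[-1,[-0.02,0,0.12],[0,0,0]],[-1,[0,0,0],[0,0,0]]])

```text
t: 47.65
ee_pos: [554.9, 191.5, 78.3]
orientation: [-0.047, -3.139, 0.001]
ft_force: [0.0, -0.2, 0.5]
width: 0.4
grasp_force: 0.0
```

>>> apply_moves(targets=[[-1,[0,0,0.06],[0,0,0]],[-1,[0,0,0],[0,0,0]]])

```text
t: 47.9
ee_pos: [555.5, 191.7, 76.0]
orientation: [-0.047, -3.141, 0.0]
ft_force: [0.4, -0.7, 1.5]
width: -0.1
grasp_force: 0.0
```

>>> apply_moves(targets=[[-1,[0,0,0.03],[0,0,0]],[-1,[0,0,0],[0,0,0]]])

```text
t: 48.15
ee_pos: [555.8, 191.8, 74.7]
orientation: [0.047, 3.141, 0.0]
ft_force: [-0.0, -0.5, -0.4]
width: 0.4
grasp_force: 0.0
```

>>> apply_moves(targets=[[-1,[0,0,0.03],[0,0,0]],[-1,[0,0,0],[0,0,0]]])

```text
t: 48.4
ee_pos: [556.0, 191.8, 73.8]
orientation: [0.047, 3.141, 0.0]
ft_force: [-1.8, -0.1, 6.6]
width: 0.1
grasp_force: 3.2
```

>>> apply_moves(targets=[[-1,[0,0,0.03],[0,0,0]],[-1,[0,0,0],[0,0,0]]])

```text
t: 48.65
ee_pos: [556.1, 191.8, 73.6]
orientation: [0.047, 3.141, 0.0]
ft_force: [-6.4, -1.6, 18.3]
width: 0.8
grasp_force: 9.2
```

>>> apply_moves(targets=[[-1,[0,0,0.03],[0,0,0]],[-1,[0,0,0],[0,0,0]]])

```text
t: 48.9
ee_pos: [556.1, 191.8, 73.3]
orientation: [0.047, 3.141, 0.0]
ft_force: [-9.1, -3.1, 30.2]
width: 0.3
grasp_force: 15.3
```

>>> apply_moves(targets=[[-1,[0,0,-0.2],[0,0,0]],[-1,[0,0,-0.9],[0,0,0]],[-1,[0,0,-0.9],[0,0,0]],[-1,[-0.8,0,-0.1],[0,0,0]],[-1,[-0.8,0,0],[0,0,0]],[-1,[-0.8,0,0],[0,0,0]],[-1,[-0.76,0,0],[0,0,0]],[-1,[0,0,0],[0,0,0]]])

```text
t: 49.9
ee_pos: [715.7, 186.6, 174.5]
orientation: [0.049, 3.14, 0.0]
ft_force: [-0.1, 0.1, 0.8]
width: 0.5
grasp_force: 0.0
```

Run:
```python
from plan import *
c=CA;inpl(c)
plan([(w(c,140,0,175),-1,45),(w(c,140,0,90),-1,45),(w(c,20,0,91),-1,15.5),(w(c,17,0,78),-1,8)])
```

```text
plate xy 143.26 -0.61 z 174.54 dyaw -0.001 F [-0.1  0.1  0.8] t 49.9
from [ 7.1568e+02  1.8660e+02  1.7454e+02 -3.0000e-02] F [-0.1  0.1  0.8] w 0.5 t 49.9
[[-1,[0.07,0.01,-0.01],[0,0,-0.001]],[-1,[0.0,0.0,0.85],[0,0,0.0]],[-1,[0.0,0.0,0.85],[0,0,0.0]],[-1,[0.3,0.0,0.0],[0,0,0.0]],[-1,[0.3,0.0,0.0],[0,0,0.0]],[-1,[0.3,0.0,0.0],[0,0,0.0]],[-1,[0.3,0.0,0.0],[0,0,0.0]],[-1,[0.3,0.0,0.0],[0,0,0.0]]]
[[-1,[0.3,0.0,-0.01],[0,0,0.0]],[-1,[0.3,0.0,0.0],[0,0,0.0]],[-1,[0.3,0.0,-0.01],[0,0,0.0]],[-1,[0.03,0.0,0.13],[0,0,0.0]],[-1,[0.03,0.0,0.13],[0,0,0.0]]]
end [ 5.8925e+02  1.9082e+02  7.8040e+01 -3.0000e-02]
```

>>> apply_moves(targets=[[-1,[0.04,0.01,0],[0,0,0]],[-1,[0,0,0.85],[0,0,0]],[-1,[0,0,0.85],[0,0,0]],[-1,[0,0,0],[0,0,0]],[-1,[0.3,0,0],[0,0,0]],[-1,[0.3,0,0],[0,0,0]],[-1,[0.3,0,0],[0,0,0]],[-1,[0.3,0,0],[0,0,0]]])

```text
t: 50.9
ee_pos: [651.0, 189.5, 91.2]
orientation: [0.047, 3.14, 0.0]
ft_force: [1.0, 0.6, 0.5]
width: 0.1
grasp_force: 0.4
```

>>> apply_moves(targets=[[-1,[0.3,0,0],[0,0,0]],[-1,[0.3,0,0],[0,0,0]],[-1,[0.3,0,-0.01],[0,0,0]],[-1,[0.3,0,-0.01],[0,0,0]],[-1,[0.03,0,0.13],[0,0,0]],[-1,[0.03,0,0.13],[0,0,0]],[-1,[0,0,0],[0,0,0]]])

```text
t: 51.78
ee_pos: [588.6, 191.1, 77.2]
orientation: [-0.047, -3.14, 0.001]
ft_force: [-0.2, -0.7, -0.0]
width: 0.2
grasp_force: 0.0
```

>>> apply_moves(targets=[[-1,[0,0,0.05],[0,0,0]],[-1,[0,0,0],[0,0,0]]])

```text
t: 52.02
ee_pos: [589.0, 191.2, 75.4]
orientation: [-0.047, -3.141, 0.0]
ft_force: [-0.3, -0.5, 0.2]
width: 0.3
grasp_force: 0.0
```

>>> apply_moves(targets=[[-1,[0,0,0.03],[0,0,0]],[-1,[0,0,0],[0,0,0]]])

```text
t: 52.28
ee_pos: [588.9, 191.2, 74.1]
orientation: [0.047, 3.141, 0.0]
ft_force: [-0.5, -0.1, 0.3]
width: 0.2
grasp_force: 0.0
```

>>> apply_moves(targets=[[-1,[0,0,0.03],[0,0,0]],[-1,[0,0,0],[0,0,0]]])

```text
t: 52.52
ee_pos: [589.0, 191.3, 73.8]
orientation: [0.047, 3.141, 0.0]
ft_force: [-3.5, -1.0, 7.9]
width: 0.6
grasp_force: 4.6
```

>>> apply_moves(targets=[[-1,[0,0,0.02],[0,0,0]],[-1,[0,0,0],[0,0,0]]])

```text
t: 52.78
ee_pos: [589.0, 191.3, 73.6]
orientation: [0.047, 3.141, 0.0]
ft_force: [-5.1, -2.7, 15.3]
width: 0.6
grasp_force: 8.2
```

>>> apply_moves(targets=[[-1,[0,0,-0.3],[0,0,0]],[-1,[0,0,-0.9],[0,0,0]],[-1,[0,0,-0.9],[0,0,0]],[-1,[0,0.9,-0.2],[0,0,0]],[-1,[0,0.9,0],[0,0,0]],[-1,[0,0.9,0],[0,0,0]],[-1,[0,0.9,0],[0,0,0]],[-1,[0.5,0.9,0],[0,0,0]]])

```text
t: 53.78
ee_pos: [571.5, 418.4, 187.1]
orientation: [0.049, 3.14, 0.001]
ft_force: [0.6, 1.3, 0.5]
width: 0.8
grasp_force: 0.0
```

>>> apply_moves(targets=[[-1,[0.7,0.8,0],[0,0,0]],[-1,[0.7,0.8,0],[0,0,0]],[-1,[0,0,0],[0,0,0]],[-1,[0,0,0],[0,0,0]]])

```text
t: 54.28
ee_pos: [503.1, 498.8, 186.9]
orientation: [0.046, 3.141, -0.0]
ft_force: [0.5, -0.6, 0.5]
width: 0.7
grasp_force: 0.0
```

Run:
```python
from chk import *
T,S=look(8); print(ctrl.get_obs()['ee_pos'])
for y in(120,40,-40,-120):
  p=w(PL,44.6,y,48); print(y); at(T,S,p[0],p[1],p[3])
a=cv2.resize(T['pixels'][100:340,190:510],(800,600),interpolation=cv2.INTER_CUBIC)
b=cv2.resize(S['pixels'][110:275,190:410],(800,600),interpolation=cv2.INTER_CUBIC)
cv2.imwrite('pics/c8.png',a);cv2.imwrite('pics/c8b.png',b)
```

```text
[503.871 498.011 186.829]
120
  world [613.4   -74.615  -0.1  ] in F 43.9 120.1 0.003 res 0.26
  world [613.989 -75.143  -0.102] in F 44.5 119.7 0.001 res 0.22
  world [629.554 -75.574  -0.106] in F 60.0 120.8 -0.003 res 0.13
40
  world [ 605.71  -154.454   -0.106] in F 44.4 39.9 -0.003 res 0.26
  world [ 606.144 -154.998   -0.106] in F 44.9 39.4 -0.003 res 0.18
  world [ 620.909 -155.102   -0.102] in F 59.6 40.8 0.001 res 0.16
-40
  world [ 597.281 -234.274   -0.111] in F 44.3 -40.3 -0.008 res 0.25
  world [ 597.996 -234.732   -0.107] in F 45.0 -40.7 -0.004 res 0.13
  world [ 613.577 -235.001   -0.115] in F 60.5 -39.4 -0.012 res 0.18
-120
  world [ 589.148 -313.344   -0.101] in F 44.3 -119.8 0.002 res 0.23
  world [ 589.677 -313.615   -0.108] in F 44.9 -120.0 -0.005 res 0.16
  world [ 587.801 -312.367   -0.089] in F 42.9 -119.0 0.014 res 0.17
```

View pics/c8.png

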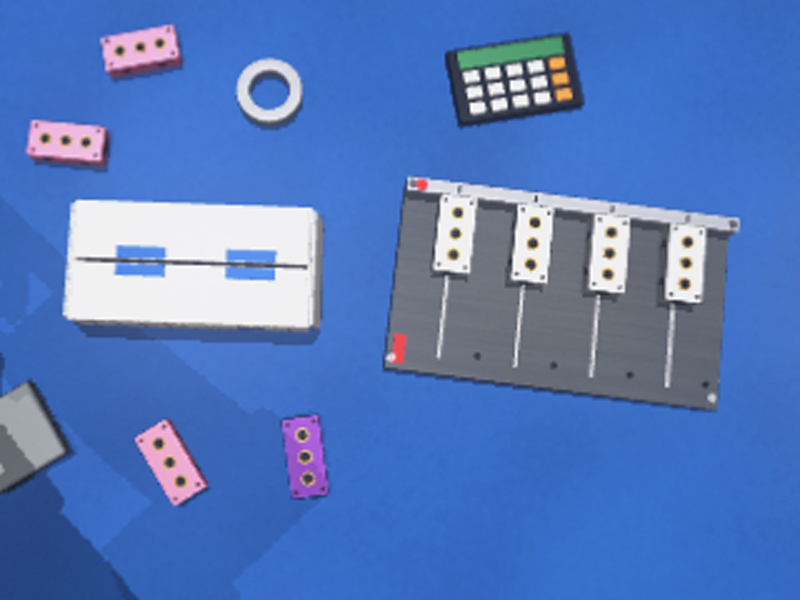

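View pics/c8b.png

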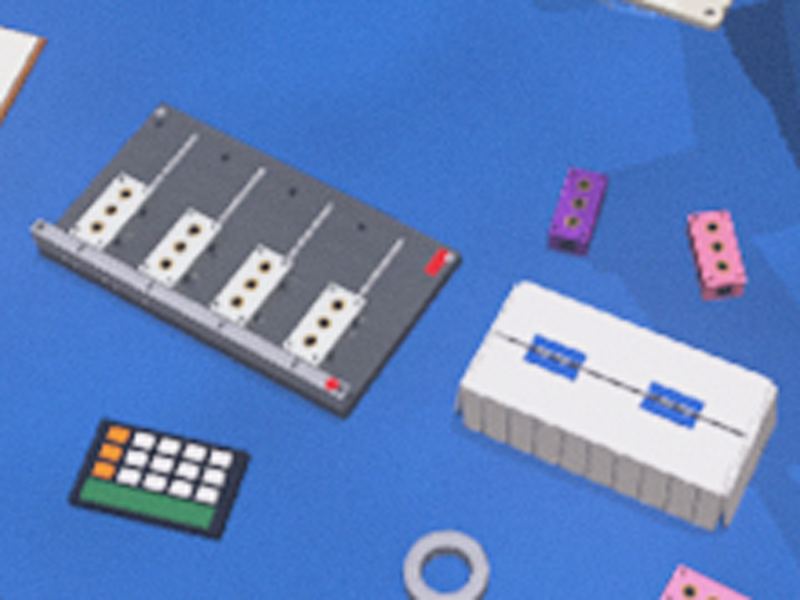

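Run:
```python
from lines import *
from chk import at
T=np.load('top8.npy',allow_pickle=True).item();S=np.load('scene8.npy',allow_pickle=True).item()
sp=[(y,-75,-8) for y in(120,40,-40,-120)]
lines(T,'T',sp);lines(S,'S',sp)
# rail-top near edge (x) and rear end of each block (top edge) profile along plate x in top view
g=cv2.cvtColor(T['pixels'],cv2.COLOR_BGR2GRAY).astype(np.float32)
for y in(120,40,-40,-120):
    r=[]
    for v in np.linspace(-14,14,15):
        s=np.arange(-4,14,.25); q=proj(np.array([w(PL,d,y+v,48)[:3] for d in s]),T).astype(np.float32)
        G=np.abs(np.gradient(cv2.remap(g,q[:,:1],q[:,1:],cv2.INTER_LINEAR)[:,0])); G=G*(np.abs(s-s[G.argmax()])<2.5); r.append(G@s/G.sum())
    print(y,'rear top edge x %.2f tilt %.4f'%(np.median(r),np.polyfit(np.linspace(-14,14,15),r,1)[0]))
```

```text
T 120 slope -0.0015 mean -0.45
T 40 slope 0.0001 mean -0.44
T -40 slope 0.0043 mean -0.75
T -120 slope -0.0027 mean -0.49
S 120 slope -0.0056 mean 0.32
S 40 slope -0.0075 mean 0.29
S -40 slope 0.0091 mean 0.32
S -120 slope 0.0033 mean 0.28
120 rear top edge x 4.97 tilt -0.0278
40 rear top edge x 5.06 tilt -0.0011
-40 rear top edge x 5.32 tilt -0.0034
-120 rear top edge x 5.45 tilt -0.0040
```

```bash
python3 -c "
from workcell import ctrl
print(ctrl.close_job())"
```

```text
the job is handed in; nothing more can be done
None
```

All four blocks are on lines 1–4, each centred within about 0.5 mm, square and pushed against the rail; both carton flaps are shut, the calculator, ring gauge and caliper case were left alone, and the job was handed in at about 54 s.

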